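# Draw the strainer basket out of the slip strainer with the draw hook

## Robot

A 7-joint arm with a two-finger parallel gripper is mounted at the origin on the work surface. World frame = base frame: x ahead of the robot, y to its left, z up, the work surface at z = 0. Lengths are in mm, angles in rad, forces in N, time in s.
With the tool pointing down it reaches from about 400 to 900 mm from the base axis. Payload 5.6 kg.
Tool frame: the origin (TCP) lies between the finger pads; the fingertips stand 8 mm ahead of it and the grasp point (between the pads) lies 11 mm behind it (arm.tip_reach is the z of the fingertips in the tool frame, in mm); z points along the fingers, y is the direction in which the jaws open and shut (so a half turn about z gives the same grasp; the last joint's range is limited). The gripper opens to 92 mm and grips with 3 to 60 N. Pads are 20 mm wide; open, the fingers measure 128 mm over their backs; the gripper's body (75 mm by 189 mm) begins 69 mm behind the grasp point.
Start: joints at [1.099, 0.468, -0.012, 1.603, 0.006, 1.071, -0.056], TCP at [270.218, -591.178, 222.592] pointing down, gripper open.
Joint ranges: [-2.53, 2.53], [-0.31, 2.02], [-1.57, 1.55], [0.28, 2.44], [-1.29, 4.43], [0.15, 1.84], [-2.92, 2.92]. Speed limits (rad/s): [2.57, 2.57, 3.14, 3.14, 3.14, 3.14, 3.14].

## Interface

Orientations are given as a rotation vector (axis times angle).
In Python, from plant import arm gives the robot as it stands. The module is installed in compiled form; this text tells all that it offers.
- The arm moves only by the shell command python3 -m crank 'ROWS' [OPENING] [FORCE]. ROWS is JSON, a list that holds one entry, the list of rows, each a list of 6 numbers: the shift along the tool's x, y, z in m, then the turn, a rotation vector about the tool's x, y, z in rad. In form: [[[x, y, z, wx, wy, wz], ...]]. A call has 1 to 10 rows; each row is the pose to reach, as a shift and turn from the pose measured when the call began, along the tool's axes at that moment; what a row does not reach only later rows make up. A row lasts 1/10 s, in which the tool goes at most 50 mm and 8.59 degrees, less where a joint would pass 70% of its speed; a pose out of reach is approached as far as the arm can. A call with a gripper value outside its range is refused whole. OPENING is the opening in per cent of the stroke, from 0 (shut) to 100 (fully open), set as the call begins (- or left out, the last holds). The fingers move at their own pace and stop on an object; FORCE is the grip in N (left out, the last holds). Time passes only in rows, so rows that repeat a pose let the fingers close. It gives the time, the measured TCP pose, the force and the opening at its end, in the units of the state.
- arm.sense(): the state, without advancing time (a new reading comes with each control period).
- arm.camera(name): name is "scene" or "top"; returns the picture (384x512x3 uint8, blue, green, red); there is no depth.
- arm.camera_info(name): a dict with "intrinsics" (3x3 intrinsics, pixels), "distortion" ([k1, k2, p1, p2, k3] as OpenCV has them; the pictures are not rectified), "T" (4x4, takes a point from camera to world coordinates). Camera axes: x right, y up, looking along -z (the intrinsics and any distortion apply to the point x, -y, -z); pixel columns grow to the right and rows downward; lengths in mm; the calibration is good to about 2 mm. A picture is of the moment at which its call begins. camera_info takes no time and is no camera call.
- arm.hand_in(): hands the job in, once; it reports no verdict.
The state is a dict: "time": time; "joint_pos": joint angles; "dq": joint speeds; "joint_torque": joint torques, N m; "tool_pos": TCP position; "tool_rot": TCP orientation; "ft_force": force on the tool from outside, world axes, zero at the start; "moment": the same for the moment, N m; "gripper_width": opening from 0.0 (shut) to 1.0 (fully open).
Only numpy, scipy, OpenCV 4.12 (cv2) and the standard library are available. Lean on these libraries where they do the work, as an engineer would, in place of code of your own. Each camera call takes 0.05 s, during which the arm holds its last target.

## Task

The casting-slip strainer stands open and its basket has to come out for rinsing: take the double-pronged draw hook from its wooden stand, reach down the bore, catch the basket's wire bail and draw the basket gently and level off its rubber seal and out of the housing. Stand it upright on the white draining tray, unhook it, and put the hook back in its stand. Handle the basket with the hook only, do not force the thin wire, the basket or the plastic bore, set the basket down softly, and leave the other things on the bench where they are.

Things in the scene. Friction and masses are not known exactly. Their poses are not given: they have to be found in the camera images.
- housing: Strainer housing, fixed: upright grey plastic tube, 86 mm outside (91 over its thread), on a 130 mm square base plate 8 mm thick, with two pipe unions out along its x axis (up to 84 mm from the axis, below z = 102 mm). Origin on the bore axis at table height, z up. Bore 72 mm in diameter, floor (the basket's seat) at z = 12 mm.
- bore_mouth (a point): Middle of the bore's open mouth, 130 mm above the table. From 56 to 80 mm below it a springy rubber seal sleeve lines the bore and grips the basket's rim: drawing the basket straight up off it takes a steady 10 to 16 N, weight included, over the first 20 to 25 mm; then it hangs free. Pulled off the bore's axis or with a jerk it cocks in the seal and the pull climbs well past that.
- basket: Loose stainless strainer basket, about 0.24 kg, down in the bore on its floor. Open-topped cup 45 mm high, 60 mm outside and 55 mm inside diameter, floor 4 mm thick, outer rim 68 mm in diameter and 6 mm high at its top. Origin in the middle of its underside, z up; the bail's pivot axis is parallel to y.
- bail_pivot (a point): Middle of the bail's pivot axis (in two ears), 49 mm above the basket's underside; axes as the basket. The bail is a loop of 4 mm wire that turns freely about y: its top is a straight 16 mm bar parallel to y, 28 mm from the pivot; its legs spread to the pivots at y = +-24.5 mm. It has fallen to x+ or x-, which is not reported (find it by eye or feel).
- basket_top (a point): Middle of the basket's open top, fixed to the basket. Stop tabs let the bail lean 1.12 rad (64 degrees) from upright, either way: fallen, its bar's middle lies at x = +25 or -25 mm, 16 mm above this point, straight over the cup's inner wall, so that a hook catches it from below only when its toe is slid right out to that wall; upright it is 32 mm above this point.
- hook: Double draw hook (anchor shape), loose, 0.16 kg, upright, prongs down, in its stand; not reported while held. Origin on its axis at the lowest point of the steel, z up the tool. All of 5 mm round steel in the x-z plane: shank on the axis, on either side of it a prong whose toe points up at x = +12 and -12 mm to z = 16 mm; throats 7 mm wide, bearing surface at z = 5 mm; 29 mm over all.
- hook_handle (a point): Middle of the handle on the tool's axis, 137 mm above the hook's lowest point, axes as the hook. Wooden handle from 107 to 167 mm, 26 mm wide in x and 16 mm in y (grip it across y). Below it a steel collar, 54 mm in diameter, from 102 to 107 mm, and below that the 5 mm shank on the axis.
- stand: Wooden stand for the hook, fixed, 110 x 106 mm and 112 mm high: base board, two side cheeks and a top plate 8 mm thick. Origin on the table top under the middle of the hole, z up.
- stand_hole (a point): Middle of the stand's square 42 x 42 mm through hole, at the top face (112 mm above the table). The hook's collar rests on this face, the hook end hangs below, 10 mm above the table.
- tray: White plastic draining tray, fixed, 170 x 170 mm, rim 16 mm high and 4 mm thick, flat floor 4 mm above the table. Origin on the table top under its middle.
- lid: Bystander: black screw lid of the strainer, 100 mm in diameter, 36 mm high. Origin under its middle.
- gasket: Bystander: loose rubber ring, 50 mm in diameter, 6 mm thick.
- vial: Bystander: small clear bottle, 32 mm in diameter, 85 mm high. Origin under its middle.
- jar: Bystander: glass jar with a metal cap, 68 mm in diameter, 85 mm high. Origin under its middle.
- brush: Bystander: flat brush lying on the table, 140 mm long.
- beaker: Bystander: white plastic mug, 84 mm in diameter, 100 mm high. Origin under its middle.
- mould: Bystander: half of a small plaster mould, 90 x 70 x 40 mm. Origin under its middle.

How it is judged (in metres and radians):
On the way, in this order (a step that is already met when the one before it is completed fails the run):
1. the basket's bail is caught on the hook and the basket comes up off its seat inside the bore (contact force between hook and basket above 1 N and z of basket in the frame of housing between 0.018 and 0.12 m), for 0.1 s.
2. the basket hangs on the hook, level and clear above the housing (contact force between hook and basket above 1 N and z of basket in the frame of housing above 0.132 m and angle between basket's own z axis and vertical below 0.35 rad), for 0.2 s.
3. the basket stands upright on the tray, off the hook (horizontal distance between basket and tray below 0.05 m and z of basket in the frame of tray below 0.009 m and angle between basket's own z axis and vertical below 0.1 rad and contact force between hook and basket below 0.1 N), for 0.2 s.
At the end, for the whole second after the job is handed in: The basket stands upright (within 0.1 rad) and still on the tray's floor, its middle within 50 mm of the tray's middle; the hook is back in its stand, upright (within 0.12 rad), its axis within 15 mm of the hole's middle and its collar down on the top plate (within 4 mm), and still (horizontal distance between basket and tray below 0.05 m and z of basket in the frame of tray below 0.009 m and angle between basket's own z axis and vertical below 0.1 rad and linear speed of each of basket, hook below 0.02 m/s and horizontal distance between hook and stand below 0.015 m and z of hook in the frame of stand below 0.014 m and angle between hook's own z axis and vertical below 0.12 rad); the robot touches nothing.
It fails at once if the hook works on the basket or its bail with more than 25 N, or is pressed on the housing with more than 15 N (contact force between hook and basket above 25 N or contact force between hook and housing above 15 N).
It fails at once if the robot itself touches the basket (contact force between any of the fingers, the arm and basket above 0.5 N).
It fails at once if the basket is tipped by more than 0.45 rad (angle between basket's own z axis and vertical above 0.45 rad).
It fails at once if the basket is dropped or banged on the tray (more than 20 N) (contact force between basket and tray above 20 N).
It fails at once if a bystander is moved by more than 20 mm (distance of any of lid, gasket, vial, jar, brush, beaker, mould from where it was at the start of the episode above 0.02 m).
It also fails if it takes over 72 s, if anything falls off the work surface, if the arm or the gripper's body presses on something with over 40 N, if the wrist force passes 120 N, or if a joint passes its speed limit or range.

## Working session

There is one attempt and no reset: what is moved stays moved. The work goes in short steps, Python scripts to look and compute and a shell command to move; the robot and the scene stay as the last step left them, time stands still between calls to the robot, and variables do not carry over. Pictures are saved under pics/ and viewed, and the job is handed in when it is done.

```bash
mkdir -p pics
cat > h.py <<'E'
import numpy as np, cv2
from plant import arm
from scipy.spatial.transform import Rotation as R
def snap(name,fn):
    im=arm.camera(name); cv2.imwrite('pics/'+fn,im); return im
def ray(name,px):
    c=arm.camera_info(name);K=np.array(c['intrinsics'],float);d=np.array(c['distortion'],float);T=np.array(c['T'],float)
    u=cv2.undistortPoints(np.array([[px]],float),K,d)[0,0]
    v=T[:3,:3]@np.array([u[0],-u[1],-1.0]); return T[:3,3],v/np.linalg.norm(v)
def onz(name,px,z):
    o,v=ray(name,px); return o+v*(z-o[2])/v[2]
def proj(name,P):
    c=arm.camera_info(name);K=np.array(c['intrinsics'],float);d=np.array(c['distortion'],float);T=np.array(c['T'],float)
    p=(np.linalg.inv(T)@np.append(np.array(P,float),1))[:3]
    q=np.array([[p[0],-p[1],-p[2]]]); return cv2.projectPoints(q,np.zeros(3),np.zeros(3),K,d)[0][0,0]
E
python3 - <<'E'
from h import *
np.set_printoptions(precision=3,suppress=True)
for n in('scene','top'):
    im=snap(n,n+'0.png'); c=arm.camera_info(n); print(n,np.array(c['intrinsics']),c['distortion'],np.array(c['T']))
s=arm.sense(); print(s)
print(R.from_rotvec(s['tool_rot']).as_matrix(), arm.tip_reach)
E
```

```text
scene [[428.991   0.    251.965]
 [  0.    428.991 187.79 ]
 [  0.      0.      1.   ]] [-0.145  0.     0.     0.     0.   ] [[  -0.704   -0.499    0.505 1060.146]
 [   0.71    -0.514    0.482  492.318]
 [   0.019    0.698    0.716  839.362]
 [   0.       0.       0.       1.   ]]
top [[472.172   0.    251.416]
 [  0.    472.172 192.566]
 [  0.      0.      1.   ]] [0.065 0.    0.    0.    0.   ] [[  -0.001    0.993   -0.114  444.54 ]
 [  -1.       0.002    0.025    9.498]
 [   0.025    0.114    0.993 1070.79 ]
 [   0.       0.       0.       1.   ]]
{'time': 0.1, 'joint_pos': array([ 1.099,  0.468, -0.012,  1.603,  0.006,  1.071, -0.056]), 'dq': array([ 0.001, -0.001,  0.002, -0.002, -0.002, -0.001, -0.001]), 'joint_torque': array([  0.001, -52.165,  -0.012, -24.437,  -0.057,   0.014,   0.   ]), 'tool_pos': array([ 269.993, -590.73 ,  221.75 ]), 'tool_rot': array([-3.068, -0.668,  0.001]), 'ft_force': array([-0.481,  0.131, -0.127]), 'moment': array([ 0.025, -0.017, -0.039]), 'gripper_width': 1.0028827856202729}
[[ 0.909  0.416 -0.001]
 [ 0.416 -0.909  0.001]
 [-0.    -0.002 -1.   ]] 8.0
```

View pics/scene0.png

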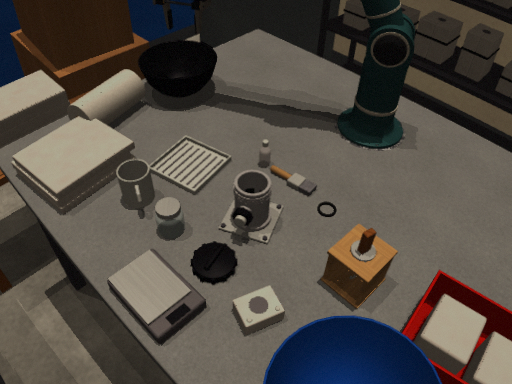

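View pics/top0.png

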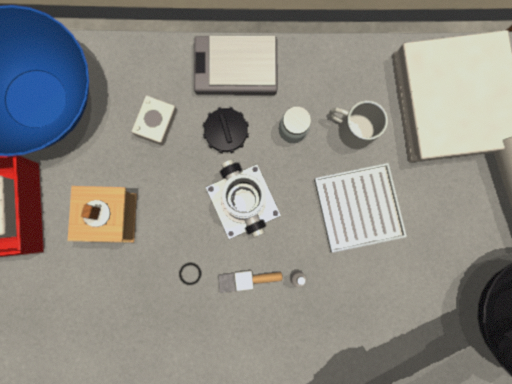

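The scene view shows the housing at (252,200), the stand at (360,265) and the tray at (190,163). In the top view the housing is at (243,198), the stand at (97,214) and the tray at (361,207). I'll zoom in for detail.

Run:
```python
from h import *
t=cv2.imread('pics/top0.png'); s=cv2.imread('pics/scene0.png')
a=cv2.resize(t[150:250,190:290],(400,400),interpolation=cv2.INTER_CUBIC)
b=cv2.resize(t[164:264,50:150],(400,400),interpolation=cv2.INTER_CUBIC)
c=cv2.resize(s[150:250,200:300],(400,400),interpolation=cv2.INTER_CUBIC)
d=cv2.resize(s[215:315,310:410],(400,400),interpolation=cv2.INTER_CUBIC)
cv2.imwrite('pics/z1.png',np.hstack([a,b])); cv2.imwrite('pics/z2.png',np.hstack([c,d]))
for n in('scene','top'): print(n,proj(n,[270,-591,222]))
```

```text
scene [183.08005488  27.9993106 ]
top [590.32849813 351.42981227]
```

View pics/z1.png

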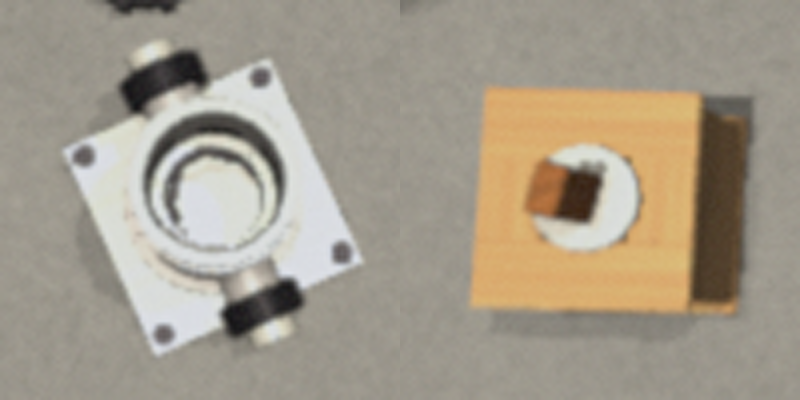

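View pics/z2.png

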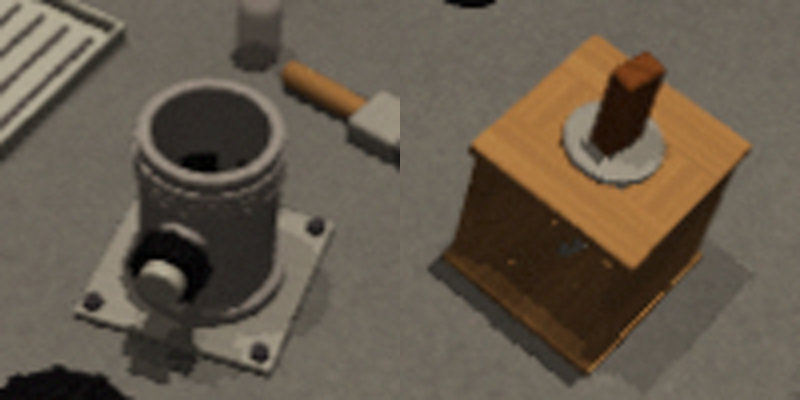

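Run:
```python
from h import *
t=cv2.imread('pics/top0.png'); s=cv2.imread('pics/scene0.png')
a=cv2.resize(t[174:220,220:266],(400,400),interpolation=cv2.INTER_NEAREST)
g=np.clip((a.astype(float)-170)*3,0,255).astype(np.uint8)
cv2.imwrite('pics/z3.png',np.hstack([a,g]))
c=cv2.resize(s[168:204,232:276],(440,360),interpolation=cv2.INTER_NEAREST)
d=np.clip(c.astype(float)*3,0,255).astype(np.uint8)
cv2.imwrite('pics/z4.png',np.hstack([c[:,:400],d[:,:400]]))
b=cv2.resize(t[192:236,74:124],(500,440),interpolation=cv2.INTER_NEAREST);cv2.imwrite('pics/z5.png',b)
```

```text
(no output)
```

View pics/z3.png

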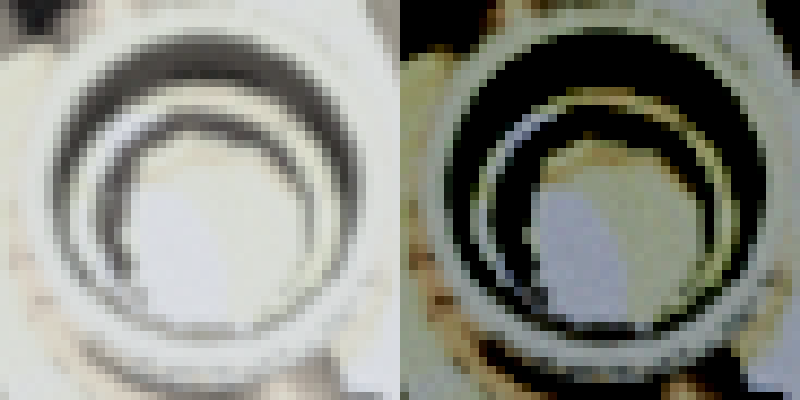

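View pics/z4.png

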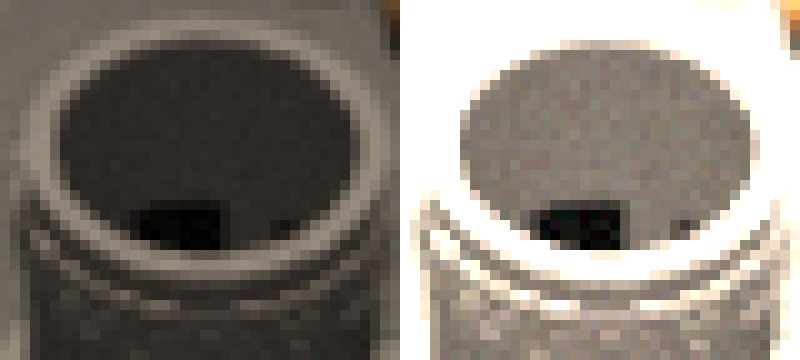

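View pics/z5.png

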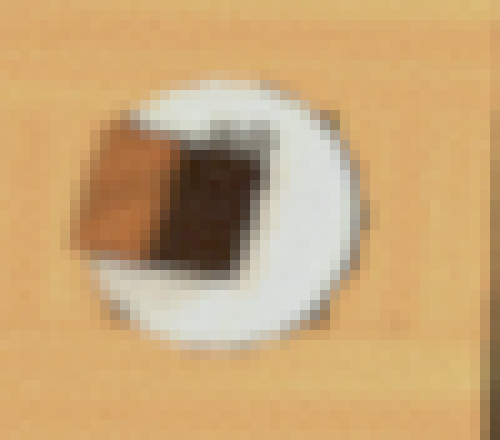

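Run:
```python
from h import *
np.set_printoptions(precision=1,suppress=True)
t=cv2.imread('pics/top0.png'); s=cv2.imread('pics/scene0.png')
cs=[onz('top',(190+x/4-.4,150+y/4-.4),8) for x,y in[(65,150),(268,60),(362,262),(158,355)]]
print('plate',np.array(cs),np.mean(cs,0))
for i in range(4):
    d=cs[(i+1)%4]-cs[i]; print(np.degrees(np.arctan2(d[1],d[0])),np.linalg.norm(d))
# union directions at z ~?
# mouth inner ellipse in scene
m=np.zeros(s.shape[:2],np.uint8); roi=s[166:200,232:280].astype(int).sum(2)
mm=(roi<165).astype(np.uint8)
n,l,st,ce=cv2.connectedComponentsWithStats(mm); 
for i in range(1,n):
    if st[i,4]>100: print(st[i],ce[i])
cv2.imwrite('pics/m1.png',cv2.resize(mm*255,None,fx=8,fy=8,interpolation=cv2.INTER_NEAREST))
# handle top, hook: orange in top
hsv=cv2.cvtColor(t,cv2.COLOR_BGR2HSV)
print('orange',hsv[212,86],hsv[214,98],hsv[205,75])
# collar white
c=t[190:238,74:122]; hs=hsv[190:238,74:122]
w=((hs[...,1]<60)&(hs[...,2]>150)).astype(np.uint8)
cn,_=cv2.findContours(w,cv2.RETR_EXTERNAL,cv2.CHAIN_APPROX_NONE)
k=max(cn,key=cv2.contourArea); h=cv2.convexHull(k); print('collar',cv2.minEnclosingCircle(h),cv2.fitEllipse(h))
```

```text
plate [[578.8  86.2   8. ]
 [630.9 -28.8   8. ]
 [515.6 -81.6   8. ]
 [463.4  33.1   8. ]] [547.2   2.2   8. ]
-65.64319485792322 126.21980121709358
-155.37279207798974 126.83259793769241
114.46016117909322 126.02188968115064
24.716060125617428 127.06101434027383
[  6   7  29  20 467] [20.2 16.4]
orange [ 13 166 167] [14 59 86] [ 17 123 219]
collar ((21.868852615356445, 23.065574645996094), 13.746223449707031) ((21.920141220092773, 22.946880340576172), (26.361963272094727, 27.13353729248047), 55.79349899291992)
```

View pics/m1.png

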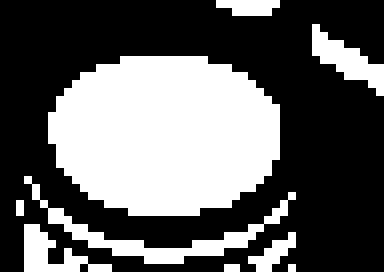

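Run:
```python
from h import *
np.set_printoptions(precision=1,suppress=True)
t=cv2.imread('pics/top0.png'); s=cv2.imread('pics/scene0.png')
print('mouth scene',onz('scene',(252.,182.3),130), 'px of plate centre at 130', proj('scene',[547,2,130]))
g=cv2.cvtColor(t,cv2.COLOR_BGR2GRAY)
print('collar', onz('top',(95.9,213),117),onz('top',(95.9,213),114))
C=np.array([547,2.]); 
def circ(r,z): 
    a=np.linspace(0,2*np.pi,60); return [(C[0]+r*np.cos(x),C[1]+r*np.sin(x),z) for x in a]
def bail(yaw,sg):
    c,sn=np.cos(yaw),np.sin(yaw); lo=[(0,24.5,61),(sg*25,8,73),(sg*25,-8,73),(0,-24.5,61)]
    return [(C[0]+c*x-sn*y,C[1]+sn*x+c*y,z) for x,y,z in lo]
out=[]
for n,im,(x0,y0,w,h) in(('top',t,(218,172,50,50)),('scene',s,(228,164,50,50))):
    for sg in(0,1,-1):
        z=8; I=cv2.resize(im[y0:y0+h,x0:x0+w],None,fx=z,fy=z,interpolation=cv2.INTER_NEAREST)
        if n=='scene': I=np.clip(I.astype(float)*2,0,255).astype(np.uint8)
        def dr(P,col):
            p=np.array([(proj(n,q)-[x0,y0]+.5)*z for q in P]).astype(int); cv2.polylines(I,[p],False,col,1)
        if sg==0:
            dr(circ(36,130),(0,0,255)); dr(circ(34,57),(0,255,0)); dr(circ(27.5,57),(255,0,0)); dr(circ(27.5,16),(255,0,255));dr(circ(36,74),(0,255,255))
        else: dr(bail(np.radians(24.5),sg),(0,0,255))
        out.append(I[:,:])
cv2.imwrite('pics/o1.png',np.hstack(out[:2])); cv2.imwrite('pics/o2.png',np.hstack([out[0],out[3]]))
cv2.imwrite('pics/o3.png',np.hstack([out[4],out[5]]))
```

```text
mouth scene [547.3   2.8 130. ] px of plate centre at 130 [251.8 182.1]
collar [512.4 296.  117. ] [512.6 296.9 114. ]
```

View pics/o2.png

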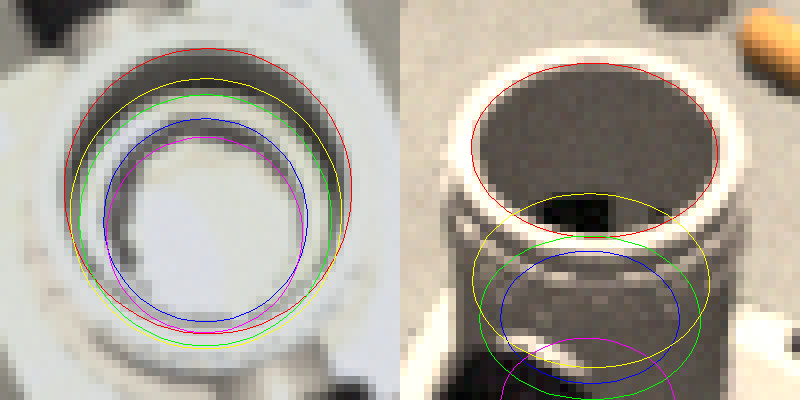

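View pics/o1.png

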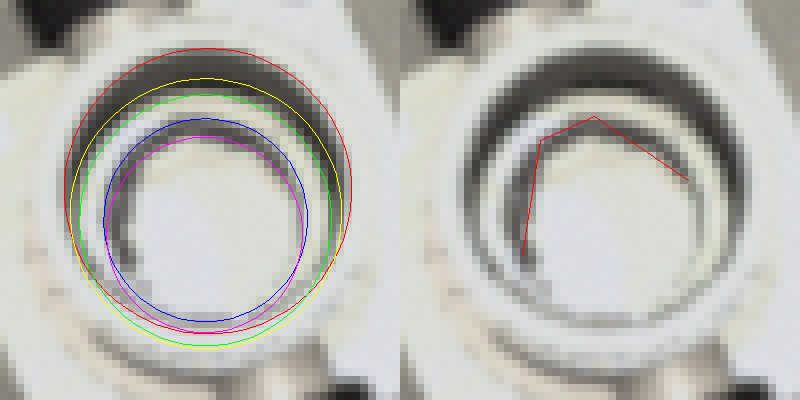

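View pics/o3.png

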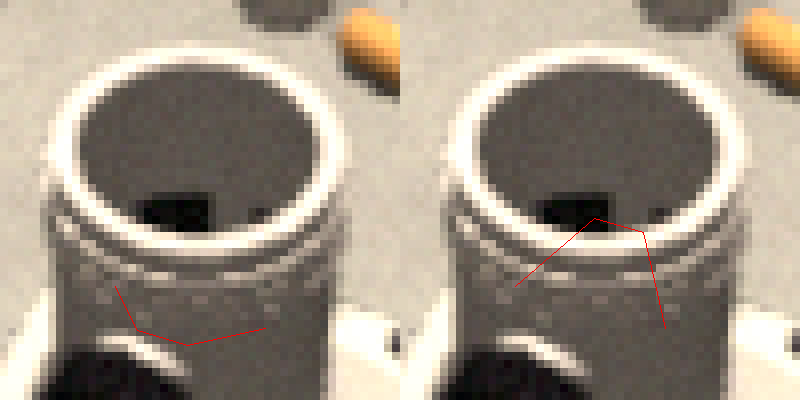

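Run:
```python
from h import *
ims=[arm.camera('top').astype(float) for _ in range(6)]
t=np.mean(ims,0); np.save('top_avg.npy',t)
a=t[172:222,218:268]
g=cv2.resize(a.astype(np.float32),(400,400),interpolation=cv2.INTER_CUBIC)
A=np.clip((g-205)*5,0,255).astype(np.uint8); B=np.clip((g-60)*1.6,0,255).astype(np.uint8)
cv2.imwrite('pics/z6.png',np.hstack([A,B]))
print(a.reshape(-1,3).max(0))
np.set_printoptions(linewidth=250)
print(a.mean(2).astype(int)[6:44,6:46])
```

```text
[228.5        223.33333333 220.83333333]
[[106 108 109 ... 219 217 198]
 [179 171 145 ... 218 219 210]
 [202 196 186 ... 219 219 217]
 ...
 [214 210 210 ... 215 217 219]
 [216 210 206 ... 216 218 220]
 [217 211 198 ... 218 220 221]]
```

View pics/z6.png

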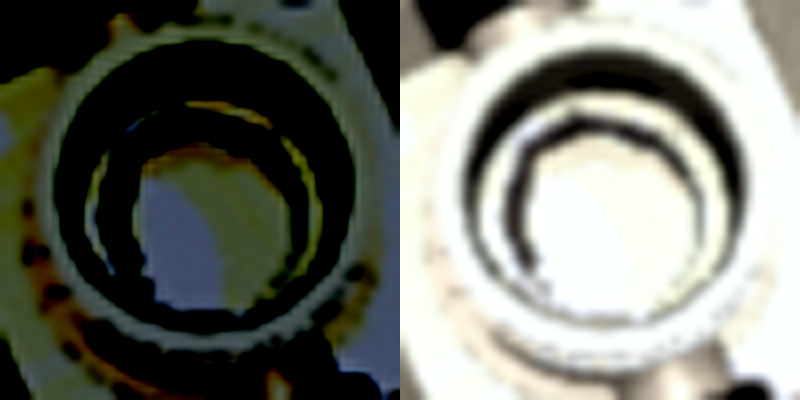

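Run:
```python
from h import *
s=np.mean([arm.camera('scene').astype(float) for _ in range(8)],0)
g=s[170:200,234:276]
np.set_printoptions(linewidth=250,threshold=10000)
print(g.mean(2).astype(int)[14:29])
I=np.clip((cv2.resize(g.astype(np.float32),None,fx=12,fy=12,interpolation=cv2.INTER_NEAREST)-5)*5,0,255).astype(np.uint8)
cv2.imwrite('pics/z7.png',I)
t=np.load('top_avg.npy')[172:222,218:268]
I=np.clip((cv2.resize(t.astype(np.float32),None,fx=12,fy=12,interpolation=cv2.INTER_NEAREST)-150)*3,0,255).astype(np.uint8)
cv2.imwrite('pics/z8.png',I)
```

```text
[[119 137 138 108  58  39  39  39  39  39  40  41  40  41  41  41  42  41  41  42  40  42  39  40  41  41  41  40  40  40  40  39  39  80 123 137 122 107 103 100 101 101]
 [113 123 137 114  64  38  39  39  39  38  39  40  39  40  42  41  41  42  41  41  41  40  41  40  40  41  41  41  41  40  40  40  39  97 134 137 117  95  97 100 101 102]
 [102 106 138 131  88  39  39  39  39  39  40  40  40  40  42  41  40  41  42  41  42  42  40  40  41  40  41  41  40  40  40  40  61 112 138 128 106  97 100 100 100 101]
 [ 86  81 123 138 118  70  39  39  38  39  39  39  41  40  40  41  41  37  38  41  42  41  40  40  40  41  41  42  41  40  39  49  98 132 137 109  87  99 103 101 101 101]
 [ 75  54  95 130 134 113  70  39  39  39  39  40  34  24  22  20  21  17  17  19  33  41  41  41  41  41  41  41  41  40  40  91 131 137 120  77  86 100  96 101  98 100]
 [ 62  53  56  98 130 134 113  70  40  40  36  26  13   8   5   3   3   5   4   4  28  41  41  41  41  37  38  41  40  50  81 120 138 128  90  71  93  99  99 101  99 100]
 [ 65  65  42  62 102 130 134 123  89  47  34  18   2   2   3   4   3   3 
[... 765 characters left out ...]
99  99 100 101]
 [ 73  49  45  47  66  89  78  50  42  41  45  59  68  74  86  91  98 105 105 105 104 105  92  80  74  62  49  41  39  41  67  79  72  57  50  59  73  91 102 102 100  99]
 [ 76  46  46  47  46  56  65  82  78  50  42  40  40  41  44  49  53  57  57  58  58  58  49  41  41  40  40  39  56  83  85  63  46  41  42  59  85  98 102 102 102 103]
 [ 73  42  42  43  63  59  44  58  65  83  96  74  45  41  40  41  41  40  41  40  41  41  41  40  42  43  78  84  76  76  56  43  47  46  55  68  89 102 102 101 102 104]
 [ 79  47  38  48  56  58  49  40  44  59  68  63  82  97  96  74  47  46  46  45  44  63  90  91  81  77  73  60  55  48  42  41  42  57  58  56  79  97 101 100 101 102]]
```

View pics/z7.png

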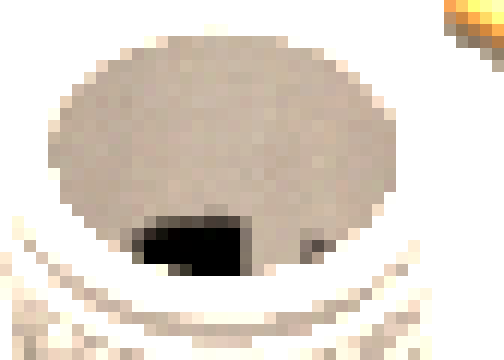

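View pics/z8.png

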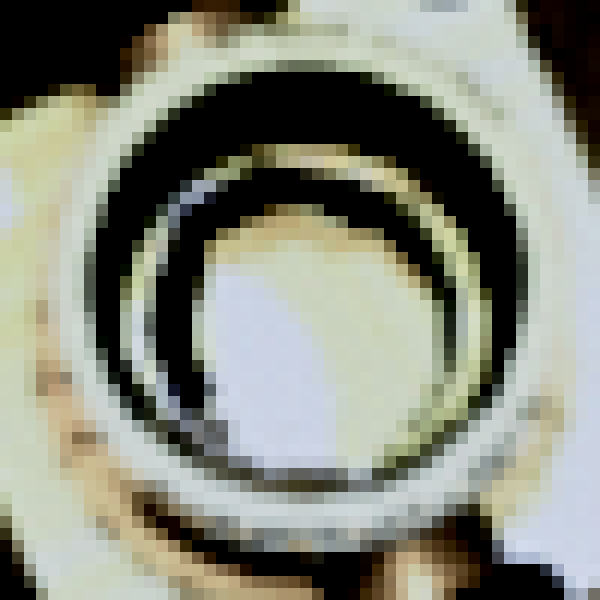

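Run:
```python
from h import *
C=np.array([547,2.3]); a=np.radians(24.5); Rm=np.array([[np.cos(a),np.sin(a)],[-np.sin(a),np.cos(a)]])
for n,p in dict(ear=(205,420),streak=(190,195),bandend=(195,385),bandL=(172,320),bandTL=(195,225),bandT=(300,175),bandR=(420,230),bandR2=(455,320)).items():
    px=(218+p[0]/12-.5,172+p[1]/12-.5)
    for z in(57,61,73): print(n,z,np.round(Rm@(onz('top',px,z)[:2]-C),1),end=' | ')
    print()
```

```text
ear 57 [-7.2 23.4] | ear 61 [-7.6 23.5] | ear 73 [-8.6 23.8] | 
streak 57 [30.9  9.1] | streak 61 [30.5  9.3] | streak 73 [29.   9.8] | 
bandend 57 [-0.8 22.4] | bandend 61 [-1.1 22.5] | bandend 73 [-2.2 22.9] | 
bandL 57 [11.6 21.4] | bandL 61 [11.2 21.5] | bandL 73 [10.  21.8] | 
bandTL 57 [25.6 10.5] | bandTL 61 [25.1 10.7] | bandTL 73 [23.8 11.2] | 
bandT 57 [ 26.1 -10.4] | bandT 61 [ 25.6 -10.2] | bandT 73 [24.2 -9.5] | 
bandR 57 [  8.1 -26. ] | bandR 61 [  7.7 -25.7] | bandR 73 [  6.5 -24.8] | 
bandR2 57 [ -9.4 -25. ] | bandR2 61 [ -9.7 -24.7] | bandR2 73 [-10.7 -23.8] |
```

```bash
cat >> h.py <<'E'
def goto(x,y,z,yaw_deg):
    """shift (m) and turn in tool axes for target, tool pointing straight down, tool x at yaw"""
    s=arm.sense(); p=np.array(s['tool_pos']); r=R.from_rotvec(s['tool_rot'])
    c,sn=np.cos(np.radians(yaw_deg)),np.sin(np.radians(yaw_deg))
    rt=R.from_matrix(np.array([[c,sn,0],[sn,-c,0],[0,0,-1]]))
    print('pos',np.round(p,1),'F',np.round(s['ft_force'],2),'w',round(s['gripper_width'],3),'t',round(s['time'],2),'yaw',np.round(np.degrees(np.arctan2(*r.as_matrix()[1::-1,0])),1))
    print('shift',np.round(r.inv().apply(np.array([x,y,z])-p)/1000,4),'turn',np.round((r.inv()*rt).as_rotvec(),4))
E
python3 - <<'E'
from h import *
np.set_printoptions(precision=1,suppress=True)
t=cv2.imread('pics/top0.png'); hsv=cv2.cvtColor(t,cv2.COLOR_BGR2HSV)
c=hsv[195:232,74:110]; m=((c[...,1]>140)&(c[...,2]>100)&(c[...,2]<190)).astype(np.uint8)
n,l,st,ce=cv2.connectedComponentsWithStats(m); i=1+np.argmax(st[1:,4]); print(st[i],ce[i])
pts=np.argwhere(l==i)[:,::-1].astype(np.float32); r=cv2.minAreaRect(pts); b=cv2.boxPoints(r)+[74,195]
W=np.array([onz('top',p,177) for p in b]); print(r,W,W.mean(0))
for k in range(4):
    d=W[(k+1)%4]-W[k]; print(np.linalg.norm(d),np.degrees(np.arctan2(d[1],d[0])))
print('handle top centre',onz('top',ce[i]+[74,195],177))
# tray
cs=[(316.5,178),(388,165),(405,238),(331,250.5)]
W=np.array([onz('top',p,16) for p in cs]); print(W,W.mean(0))
# stand top corners
W=np.array([onz('top',(50+(x-400)/4,164+y/4),112) for x,y in[(485,88),(700,92),(690,305),(472,305)]]);print(W,W.mean(0))
goto(512,296,240,-15)
E
```

```text
[ 7  9 11 14 95] [12.2 15.8]
((12.273584365844727, 15.792451858520508), (7.829551696777344, 12.362448692321777), 15.945395469665527) [[503.1 305.2 177. ]
 [525.4 300.  177. ]
 [521.3 286.1 177. ]
 [499.1 291.4 177. ]] [512.2 295.7 177. ]
22.844217349090933 -13.331507114929732
14.482848821871345 -106.15016426577033
22.854139541623045 166.54483828038335
14.43407571843656 73.80108057613855
handle top centre [512.3 295.9 177. ]
[[ 599.2 -164.    16. ]
 [ 629.3 -326.6   16. ]
 [ 464.7 -358.7   16. ]
 [ 436.6 -193.4   16. ]] [ 532.4 -260.7   16. ]
[[567.1 347.9 112. ]
 [565.4 241.7 112. ]
 [458.2 243.3 112. ]
 [458.7 349.4 112. ]] [512.3 295.6 112. ]
pos [ 270.2 -591.2  222.6] F [0.1 0.6 0.4] w 1.002 t 0.8 yaw 24.6
shift [ 0.6 -0.7 -0. ] turn [0.  0.  0.7]
```

```bash
python3 -m crank '[[[0.03,-0.035,-0.017,0,0,0.07],[0.06,-0.07,-0.017,0,0,0.15],[0.09,-0.107,-0.017,0,0,0.22],[0.12,-0.143,-0.017,0,0,0.3],[0.15,-0.18,-0.017,0,0,0.37],[0.18,-0.215,-0.017,0,0,0.45],[0.21,-0.25,-0.017,0,0,0.52],[0.24,-0.287,-0.017,0,0,0.6],[0.27,-0.323,-0.017,0,0,0.67],[0.3,-0.36,-0.017,0,0,0.67]]]' 100 40 ; python3 -c "
from h import *
goto(512.3,295.8,240,-14)"
```

```text
time: 1.8
tool_pos: [393.7, -137.3, 240.0]
tool_rot: [3.118, -0.381, 0.002]
ft_force: [-0.2, 0.0, -0.3]
gripper_width: 1.0
pos [ 393.7 -137.3  240. ] F [-0.24  0.02 -0.25] w 1.0 t 1.8 yaw -13.9
shift [ 1.08e-02 -4.49e-01 -1.00e-04] turn [ 0.0005 -0.0013  0.0012]
```

```bash
python3 -m crank '[[[0.001,-0.049,0,0,0,0],[0.002,-0.098,0,0,0,0],[0.003,-0.147,0,0,0,0],[0.005,-0.196,0,0,0,0],[0.006,-0.245,0,0,0,0],[0.007,-0.294,0,0,0,0],[0.008,-0.343,0,0,0,0],[0.009,-0.392,0,0,0,0],[0.0108,-0.43,0,0,0,0],[0.0108,-0.449,0,0,0,0]]]' ; python3 -c "
from h import *
goto(512.3,295.8,139,-14)"
```

```text
time: 2.8
tool_pos: [512.2, 299.9, 239.8]
tool_rot: [-3.118, 0.375, -0.001]
ft_force: [-0.1, -0.0, 0.7]
gripper_width: 1.0
pos [512.2 299.9 239.8] F [-0.14 -0.03  0.68] w 1.0 t 2.8 yaw -13.7
shift [0.001  0.0041 0.1007] turn [-0.0015 -0.0007  0.0047]
```

```bash
python3 -m crank '[[[0.001,0.004,0.02,-0.0015,0,0.005],[0.001,0.004,0.06,-0.0015,0,0.005],[0.001,0.004,0.09,-0.0015,0,0.005],[0.001,0.004,0.1007,-0.0015,0,0.005],[0.001,0.004,0.1007,-0.0015,0,0.005],[0.001,0.004,0.1007,-0.0015,0,0.005]]]' ; python3 -c "
from h import *
goto(512.3,295.8,139,-14);snap('scene','s1.png')"
```

```text
time: 3.4
tool_pos: [513.0, 296.5, 140.4]
tool_rot: [-3.117, 0.383, -0.003]
ft_force: [0.1, 0.1, 0.3]
gripper_width: 1.001
pos [513.  296.5 140.4] F [0.07 0.08 0.32] w 1.001 t 3.4 yaw -14.0
shift [-0.0005  0.0009  0.0014] turn [-0.0015 -0.0019 -0.0003]
```

View pics/s1.png

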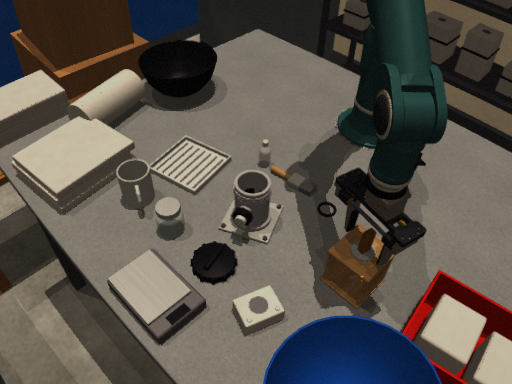

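The handle at (370,240) sits between the open fingers. Closing now.

```bash
python3 -m crank '[[[-0.0005,0.0009,0.0014,-0.001,-0.002,0],[-0.0005,0.0009,0.0014,-0.001,-0.002,0],[-0.0005,0.0009,0.0014,-0.001,-0.002,0],[-0.0005,0.0009,0.0014,-0.001,-0.002,0],[-0.0005,0.0009,0.0014,-0.001,-0.002,0],[-0.0005,0.0009,0.0014,-0.001,-0.002,0],[-0.0005,0.0009,0.0014,-0.001,-0.002,0],[-0.0005,0.0009,0.0014,-0.001,-0.002,0],[-0.0005,0.0009,0.0014,-0.001,-0.002,0],[-0.0005,0.0009,0.0014,-0.001,-0.002,0]]]' 0 50; python3 -c "
from h import *
goto(512.3,295.8,139,-14);snap('top','t1.png')"
```

```text
time: 4.45
tool_pos: [512.6, 296.0, 139.4]
tool_rot: [-3.117, 0.383, -0.001]
ft_force: [0.2, 0.7, -0.4]
gripper_width: 0.17
pos [512.6 296.  139.4] F [ 0.22  0.67 -0.4 ] w 0.17 t 4.45 yaw -14.0
shift [-0.0003  0.0003  0.0004] turn [-0.0014 -0.0008 -0.0003]
```

```bash
python3 -m crank '[[[0,0,-0.005,0,0,0],[0,0,-0.02,0,0,0],[0,0,-0.045,0,0,0],[0,0,-0.075,0,0,0],[0,0,-0.105,0,0,0],[0,0,-0.13,0,0,0],[0,0,-0.148,0,0,0],[0,0,-0.15,0,0,0]]]'; python3 -c "
from h import *
goto(547,2.3,287,24.5);snap('scene','s2.png')"
```

```text
time: 5.3
tool_pos: [513.4, 296.8, 293.2]
tool_rot: [-3.114, 0.383, -0.009]
ft_force: [0.8, 0.4, -2.0]
gripper_width: 0.171
pos [513.4 296.8 293.2] F [ 0.82  0.39 -1.99] w 0.171 t 5.3 yaw -14.0
shift [0.1039 0.2777 0.0053] turn [-0.0033 -0.0068 -0.6721]
```

View pics/s2.png

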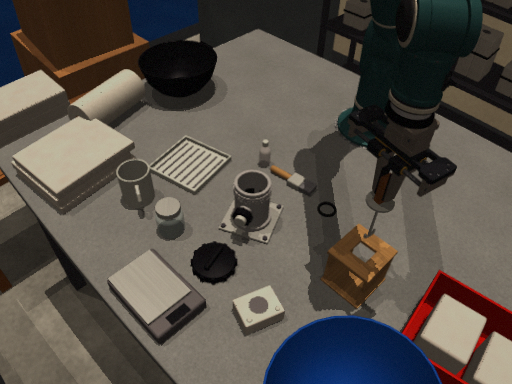

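```bash
python3 -m crank '[[[0.005,0.014,0.005,0,0,-0.05],[0.016,0.042,0.005,0,0,-0.15],[0.029,0.078,0.005,0,-0.003,-0.25],[0.044,0.117,0.005,-0.001,-0.004,-0.36],[0.059,0.157,0.005,-0.002,-0.005,-0.46],[0.073,0.195,0.005,-0.002,-0.006,-0.55],[0.087,0.232,0.005,-0.003,-0.007,-0.63],[0.097,0.26,0.005,-0.003,-0.007,-0.672],[0.103,0.275,0.005,-0.003,-0.007,-0.672],[0.104,0.278,0.005,-0.003,-0.007,-0.672]]]'; python3 -m crank '[[[0,0,0,0,0,0],[0,0,0,0,0,0]]]';  python3 -c "
from h import *
goto(547,2.3,287,24.5);a=snap('scene','s3.png');b=snap('top','t3.png')
# project expected hook points
s=arm.sense();p=np.array(s['tool_pos']);M=R.from_rotvec(s['tool_rot']).as_matrix()
for n,im in(('scene',a),('top',b)):
    for h in(0,50,107,167):
        q=proj(n,p+M[:,2]*(129.4-h)); print(n,h,np.round(q,1))
        u=np.round(q).astype(int)
x=cv2.resize(a[70:220,170:330],None,fx=4,fy=4,interpolation=cv2.INTER_CUBIC); cv2.imwrite('pics/s3z.png',x)
"
```

```text
time: 6.35
tool_pos: [546.0, -1.5, 284.7]
tool_rot: [3.071, 0.659, -0.008]
ft_force: [-0.3, -0.1, -1.5]
gripper_width: 0.171
time: 6.55
tool_pos: [545.5, -0.5, 284.1]
tool_rot: [-3.071, -0.661, 0.009]
ft_force: [0.4, 0.7, -2.3]
gripper_width: 0.169
pos [ 5.455e+02 -5.000e-01  2.841e+02] F [ 0.42  0.72 -2.27] w 0.169 t 6.55 yaw 24.3
shift [ 0.0025 -0.0019 -0.0029] turn [-0.0013  0.0058 -0.0034]
scene 0 [251.9 173.4]
scene 50 [252.3 157.3]
scene 107 [252.8 137.3]
scene 167 [253.3 114.4]
top 0 [244.7 194.9]
top 50 [245.  191.8]
top 107 [245.3 187.8]
top 167 [245.7 183. ]
```

View pics/s3z.png

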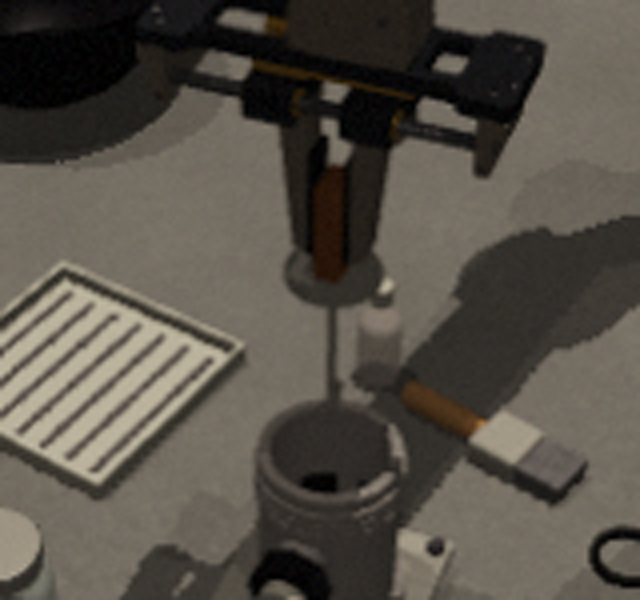

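View pics/t3.png

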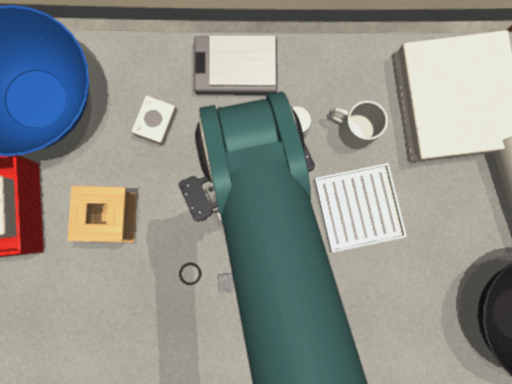

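```bash
python3 -m crank '[[[0.0012,-0.001,-0.0015,-0.001,0.003,-0.0015],[0.0025,-0.002,-0.003,-0.001,0.006,-0.003],[0.0025,-0.002,-0.003,-0.001,0.006,-0.003],[0.0025,-0.002,-0.003,-0.001,0.006,-0.003]]]';  cat > shank.py <<'E'
from h import *
goto(547,2.3,287,24.5)
a=np.mean([arm.camera('scene').astype(float) for _ in range(3)],0)
s=arm.sense();p=np.array(s['tool_pos']);M=R.from_rotvec(s['tool_rot']).as_matrix()
for h in(95,80,65,50,35,25):
    q=proj('scene',p+M[:,2]*(129.4-h)); r=int(round(q[1]))
    g=a[r,int(q[0])-8:int(q[0])+10].mean(1); 
    d=np.clip(np.median(g)-g-8,0,None); d[:3]=0; d[-3:]=0
    print(h,np.round(q,1),'shank col',round((d*(np.arange(len(g))+int(q[0])-8)).sum()/max(d.sum(),1e-6),2), g.astype(int))
cv2.imwrite('pics/sh.png',cv2.resize(a[70:220,170:330],None,fx=4,fy=4,interpolation=cv2.INTER_CUBIC).clip(0,255).astype(np.uint8))
E
python3 shank.py
```

```text
time: 7.05
tool_pos: [547.2, 3.0, 287.7]
tool_rot: [-3.07, -0.668, -0.002]
ft_force: [0.0, -0.6, -1.6]
gripper_width: 0.17
pos [547.2   3.  287.7] F [ 0.03 -0.56 -1.6 ] w 0.17 t 7.05 yaw 24.6
shift [-0.0005  0.0006  0.0007] turn [ 0.0002 -0.0011  0.0009]
95 [253.1 141.5] shank col 0.0 [44 43 45 45 47 46 44 43 45 46 46 46 45 44 47 45 45 46]
80 [252.9 146.9] shank col 253.25 [107 108 109 109 108 104 103  99  73  46  63  87  95  97 103 108 108 113]
65 [252.8 152.1] shank col 253.1 [108 110 111 109 107 107 109 108  79  43  71  97 105 105 105  88  83  94]
50 [252.7 157.3] shank col 252.78 [108 106 108 108 106 106 106  95  66  45  83 105 105 107 101  83  72  71]
35 [252.5 162.3] shank col 253.44 [106 104 103 104 105 107 109  97  68  44  84 106 104 103  83  57  52  52]
25 [252.4 165.6] shank col 253.53 [107 107 107 106 107 107 106  90  59  44  44  61  90 103  80  54  53  47]
```

```bash
python3 -m crank '[[[-0.0003,0.0005,0.005,0,-0.001,0],[-0.0003,0.0005,0.018,0,-0.001,0],[-0.0003,0.0005,0.035,0,-0.001,0],[-0.0003,0.0005,0.052,0,-0.001,0],[-0.0003,0.0005,0.069,0,-0.001,0],[-0.0003,0.0005,0.084,0,-0.001,0],[-0.0003,0.0005,0.095,0,-0.001,0],[-0.0003,0.0005,0.102,0,-0.001,0],[-0.0003,0.0005,0.106,0,-0.001,0],[-0.0003,0.0005,0.107,0,-0.001,0]]]';  python3 -c "
from h import *
goto(547.2,2.5,174.4,24.5)"
```

```text
time: 8.2
tool_pos: [547.2, 2.2, 180.3]
tool_rot: [-3.07, -0.667, 0.0]
ft_force: [-0.4, 0.6, -2.0]
gripper_width: 0.172
pos [547.2   2.2 180.3] F [-0.4   0.56 -1.97] w 0.172 t 8.2 yaw 24.5
shift [ 0.0001 -0.0003  0.0059] turn [-0.      0.0002  0.0004]
```

```bash
python3 -m crank '[[[0,0,0.003,0,0,0],[0,0,0.006,0,0,0],[0.004,0,0.006,0,0,0],[0.008,0,0.006,0,0,0],[0.010,0,0.006,0,0,0],[0.010,0,0.006,0,0,0]]]';  python3 -c "
from h import *
goto(547.2,2.5,174.4,24.5)"; python3 -m crank '[[[0.001,0,0,0,0,0],[0.001,0,0,0,0,0]]]'; python3 -m crank '[[[0.001,0,0,0,0,0],[0.001,0,0,0,0,0]]]'; python3 -m crank '[[[0.001,0,0,0,0,0],[0.001,0,0,0,0,0]]]'; python3 -c "
from h import *
goto(547.2,2.5,174.4,24.5)"
```

```text
time: 8.8
tool_pos: [556.8, 6.7, 174.4]
tool_rot: [-3.07, -0.668, -0.001]
ft_force: [0.3, 0.1, -2.6]
gripper_width: 0.173
pos [556.8   6.7 174.4] F [ 0.34  0.11 -2.56] w 0.173 t 8.8 yaw 24.5
shift [-0.0105 -0.0002  0.    ] turn [-0.0001 -0.0004  0.0007]
time: 9.0
tool_pos: [557.9, 7.2, 174.5]
tool_rot: [-3.07, -0.668, -0.001]
ft_force: [-0.3, 0.3, -0.4]
gripper_width: 0.173
time: 9.2
tool_pos: [558.8, 7.7, 174.5]
tool_rot: [-3.07, -0.668, -0.001]
ft_force: [0.7, -0.3, -1.3]
gripper_width: 0.168
time: 9.4
tool_pos: [559.8, 8.0, 174.5]
tool_rot: [-3.07, -0.668, -0.001]
ft_force: [0.1, 0.2, -1.0]
gripper_width: 0.174
pos [559.8   8.  174.5] F [ 0.06  0.17 -1.04] w 0.174 t 9.4 yaw 24.5
shift [-0.0137 -0.0002  0.0001] turn [-0.     -0.0005  0.0009]
```

```bash
for i in 1; do python3 -m crank '[[[0.0007,0,0,0,0,0],[0.0007,0,0,0,0,0]]]'; python3 -m crank '[[[0.0007,0,0,0,0,0],[0.0007,0,0,0,0,0]]]'; python3 -c "
from h import *
goto(547.2,2.5,174.4,24.5)"; done
```

```text
time: 9.6
tool_pos: [560.1, 8.2, 174.4]
tool_rot: [-3.07, -0.668, 0.001]
ft_force: [-0.5, -0.7, -0.8]
gripper_width: 0.174
time: 9.8
tool_pos: [560.3, 8.3, 174.3]
tool_rot: [3.07, 0.668, -0.002]
ft_force: [-2.1, -0.7, -0.1]
gripper_width: 0.175
pos [560.3   8.3 174.3] F [-2.07 -0.69 -0.09] w 0.175 t 9.8 yaw 24.5
shift [-0.0143 -0.0002 -0.0001] turn [-0.0002  0.0016  0.0007]
```

```bash
python3 -m crank '[[[0.0003,0,-0.002,0,0,0],[0.0003,0,-0.004,0,0,0],[0.0003,0,-0.006,0,0,0],[0.0003,0,-0.007,0,0,0]]]'; python3 -m crank '[[[0,0,-0.002,0,0,0],[0,0,-0.002,0,0,0]]]'; python3 -m crank '[[[0,0,-0.002,0,0,0],[0,0,-0.002,0,0,0]]]'; python3 -m crank '[[[0,0,-0.002,0,0,0],[0,0,-0.002,0,0,0]]]'; python3 -c "
from h import *
goto(547.2,2.5,174.4,24.5)"
```

```text
time: 10.2
tool_pos: [561.3, 8.7, 181.9]
tool_rot: [3.07, 0.668, 0.001]
ft_force: [0.8, -0.9, -1.6]
gripper_width: 0.171
time: 10.4
tool_pos: [562.0, 8.9, 184.5]
tool_rot: [3.07, 0.668, 0.003]
ft_force: [1.4, -0.4, -1.4]
gripper_width: 0.169
time: 10.6
tool_pos: [562.3, 9.0, 186.9]
tool_rot: [3.069, 0.668, 0.005]
ft_force: [-0.2, 0.6, -1.1]
gripper_width: 0.173
time: 10.8
tool_pos: [562.6, 9.0, 189.2]
tool_rot: [3.069, 0.668, 0.006]
ft_force: [-0.1, -0.5, -1.2]
gripper_width: 0.169
pos [562.6   9.  189.2] F [-0.13 -0.53 -1.17] w 0.169 t 10.8 yaw 24.6
shift [-0.0168 -0.0005  0.0147] turn [ 0.0012 -0.0035  0.0009]
```

```bash
python3 -m crank '[[[0,0,-0.004,0.001,-0.002,0],[-0.001,0,-0.007,0.001,-0.003,0],[-0.003,0,-0.011,0.001,-0.003,0],[-0.008,0,-0.014,0.001,-0.003,0],[-0.013,0,-0.017,0.001,-0.003,0],[-0.018,0,-0.018,0.001,-0.003,0],[-0.0215,0,-0.018,0.001,-0.003,0],[-0.0215,0,-0.018,0.001,-0.003,0]]]';python3 -c "
from h import *
goto(542.9,0.5,211.4,24.5)
a=snap('scene','s4.png');cv2.imwrite('pics/s4z.png',cv2.resize(a[120:220,200:300],None,fx=6,fy=6,interpolation=cv2.INTER_CUBIC))"
```

```text
time: 11.6
tool_pos: [542.3, -0.4, 207.1]
tool_rot: [3.07, 0.667, -0.0]
ft_force: [-0.4, 0.6, -1.1]
gripper_width: 0.175
pos [ 5.423e+02 -4.000e-01  2.071e+02] F [-0.37  0.61 -1.09] w 0.175 t 11.6 yaw 24.5
shift [ 0.0009 -0.0005 -0.0043] turn [0.0004 0.0001 0.0004]
```

View pics/s4z.png

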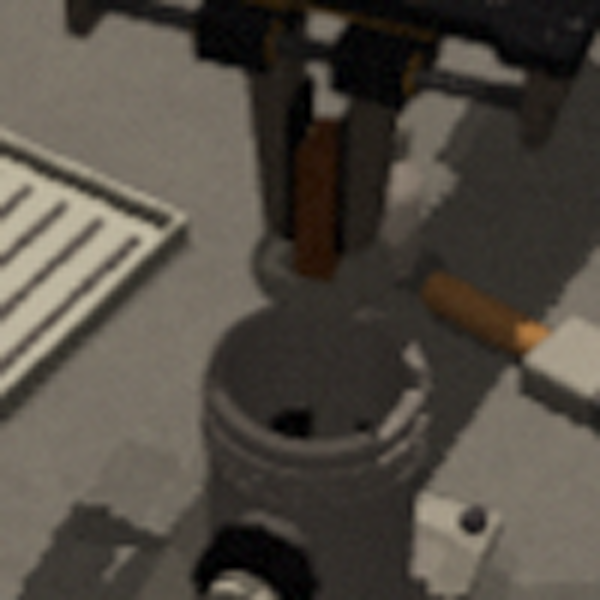

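```bash
python3 -m crank '[[[0.0009,-0.0005,-0.002,0,0,0],[0.0009,-0.0005,-0.003,0,0,0],[0.0009,-0.0005,-0.004,0,0,0],[0.0009,-0.0005,-0.004,0,0,0]]]'; python3 -m crank '[[[0,0,-0.001,0,0,0],[0,0,-0.001,0,0,0]]]'; python3 -m crank '[[[0,0,-0.001,0,0,0],[0,0,-0.001,0,0,0]]]';python3 -m crank '[[[0,0,-0.001,0,0,0],[0,0,-0.001,0,0,0]]]';python3 -c "
from h import *
goto(542.9,0.5,211.4,24.5)"
```

```text
time: 12.05
tool_pos: [543.2, 0.7, 211.0]
tool_rot: [3.07, 0.668, -0.0]
ft_force: [-0.3, -0.5, -3.1]
gripper_width: 0.172
time: 12.25
tool_pos: [542.7, 0.4, 211.4]
tool_rot: [3.07, 0.667, -0.002]
ft_force: [0.9, -0.8, -6.1]
gripper_width: 0.172
time: 12.45
tool_pos: [542.2, 0.0, 211.6]
tool_rot: [3.07, 0.667, -0.005]
ft_force: [0.8, -1.2, -9.7]
gripper_width: 0.168
time: 12.65
tool_pos: [541.6, -0.3, 211.9]
tool_rot: [-3.07, -0.667, 0.007]
ft_force: [1.6, -0.4, -12.2]
gripper_width: 0.172
pos [ 5.416e+02 -3.000e-01  2.119e+02] F [  1.57  -0.44 -12.25] w 0.172 t 12.65 yaw 24.5
shift [ 0.0015 -0.0002  0.0005] turn [-0.001   0.0042  0.0001]
```

```bash
python3 -m crank '[[[0.001,0,-0.0012,0,0.003,0],[0.001,0,-0.0016,0,0.003,0]]]'; python3 -m crank '[[[0.0005,0,-0.0012,0,0.001,0],[0.0005,0,-0.0016,0,0.001,0]]]';python3 -c "
from h import *
goto(542.9,0.5,211.4,24.5)"
```

```text
time: 12.85
tool_pos: [541.7, 0.1, 212.6]
tool_rot: [-3.069, -0.666, 0.005]
ft_force: [0.6, -0.0, -15.7]
gripper_width: 0.17
time: 13.05
tool_pos: [541.6, 0.5, 213.7]
tool_rot: [-3.068, -0.667, 0.006]
ft_force: [0.7, -0.8, -16.5]
gripper_width: 0.168
pos [5.416e+02 5.000e-01 2.137e+02] F [  0.69  -0.75 -16.46] w 0.168 t 13.05 yaw 24.5
shift [0.0012 0.0005 0.0023] turn [-0.003   0.0033  0.0003]
```

```bash
python3 -m crank '[[[0.0008,0,-0.001,-0.001,0.002,0],[0.0008,0,-0.0015,-0.001,0.002,0]]]'; python3 -m crank '[[[0.0005,0,-0.001,-0.001,0.002,0],[0.0005,0,-0.0015,-0.001,0.002,0]]]';python3 -c "
from h import *
goto(542.9,0.5,211.4,24.5)"
```

```text
time: 13.25
tool_pos: [541.8, 1.0, 215.0]
tool_rot: [-3.068, -0.667, 0.004]
ft_force: [-0.3, 0.1, -14.8]
gripper_width: 0.17
time: 13.45
tool_pos: [542.0, 1.4, 216.4]
tool_rot: [-3.068, -0.667, 0.002]
ft_force: [-0.6, -0.9, -16.3]
gripper_width: 0.168
pos [542.    1.4 216.4] F [ -0.57  -0.93 -16.3 ] w 0.168 t 13.45 yaw 24.5
shift [0.0004 0.0011 0.005 ] turn [-0.0019  0.0006  0.0006]
```

```bash
python3 -m crank '[[[0.0003,0.0007,-0.0012,-0.001,0.001,0],[0.0003,0.0007,-0.0019,-0.001,0.001,0],[0.0003,0.0007,-0.0026,-0.001,0.001,0],[0.0003,0.0007,-0.0033,-0.001,0.001,0]]]'; python3 -c "
from h import *
goto(542.9,0.5,211.4,24.5)"; python3 -m crank '[[[0.0003,0.0003,-0.0012,-0.001,0.001,0],[0.0003,0.0003,-0.0019,-0.001,0.001,0],[0.0003,0.0003,-0.0026,-0.001,0.001,0],[0.0003,0.0003,-0.0033,-0.001,0.001,0]]]'; python3 -c "
from h import *
goto(542.9,0.5,211.4,24.5)"
```

```text
time: 13.85
tool_pos: [542.6, 0.8, 219.8]
tool_rot: [-3.069, -0.667, -0.0]
ft_force: [-0.4, -0.5, -16.2]
gripper_width: 0.171
pos [542.6   0.8 219.8] F [ -0.39  -0.45 -16.18] w 0.171 t 13.85 yaw 24.5
shift [0.0001 0.0004 0.0084] turn [-0.0009 -0.0005  0.0006]
time: 14.25
tool_pos: [543.1, 0.7, 223.3]
tool_rot: [-3.07, -0.667, -0.003]
ft_force: [0.5, 0.6, -15.4]
gripper_width: 0.17
pos [543.1   0.7 223.3] F [  0.51   0.59 -15.36] w 0.17 t 14.25 yaw 24.5
shift [-0.0003  0.0001  0.0119] turn [ 0.0002 -0.0017  0.0006]
```

```bash
python3 -m crank '[[[0,0,-0.0012,0,-0.001,0],[0,0,-0.0019,0,-0.001,0],[0,0,-0.0026,0,-0.001,0],[0,0,-0.0033,0,-0.001,0],[0,0,-0.004,0,-0.001,0],[0,0,-0.0047,0,-0.001,0]]]'; python3 -m crank '[[[0,0,-0.0012,0,-0.001,0],[0,0,-0.0019,0,-0.001,0],[0,0,-0.0026,0,-0.001,0],[0,0,-0.0033,0,-0.001,0],[0,0,-0.004,0,-0.001,0]]]'; python3 -c "
from h import *
goto(542.9,0.5,211.4,24.5)"
```

```text
time: 14.85
tool_pos: [543.1, 0.8, 228.0]
tool_rot: [-3.07, -0.668, -0.001]
ft_force: [0.2, 0.2, -15.9]
gripper_width: 0.167
time: 15.35
tool_pos: [543.4, 0.7, 232.6]
tool_rot: [3.069, 0.667, 0.001]
ft_force: [-0.7, -0.7, -10.7]
gripper_width: 0.17
pos [543.4   0.7 232.6] F [ -0.7   -0.68 -10.67] w 0.17 t 15.35 yaw 24.5
shift [-0.0006 -0.      0.0212] turn [ 0.0007 -0.0005  0.0006]
```

```bash
python3 -m crank '[[[0,0,-0.0005,0,0,0],[0,0,-0.0009,0,0,0],[0,0,-0.0016,0,0,0],[0,0,-0.0023,0,0,0],[0,0,-0.003,0,0,0],[0,0,-0.0037,0,0,0]]]'; python3 -m crank '[[[0,0,-0.0007,0,0,0],[0,0,-0.0014,0,0,0],[0,0,-0.0025,0,0,0],[0,0,-0.0035,0,0,0],[0,0,-0.0045,0,0,0]]]'; python3 -c "
from h import *
goto(542.9,0.5,211.4,24.5)"
```

```text
time: 15.95
tool_pos: [544.6, 0.9, 237.6]
tool_rot: [3.069, 0.667, 0.006]
ft_force: [-0.1, 0.1, -3.4]
gripper_width: 0.17
time: 16.45
tool_pos: [544.6, 0.9, 242.2]
tool_rot: [3.069, 0.667, 0.006]
ft_force: [0.2, -0.4, -3.2]
gripper_width: 0.172
pos [544.6   0.9 242.2] F [ 0.2  -0.4  -3.18] w 0.172 t 16.45 yaw 24.5
shift [-0.0018 -0.0004  0.0308] turn [ 0.002  -0.0034  0.0007]
```

```bash
python3 -m crank '[[[-0.0007,0,-0.002,0.001,-0.0015,0],[-0.0014,0,-0.005,0.002,-0.003,0],[-0.0014,0,-0.009,0.002,-0.003,0],[-0.0014,0,-0.013,0.002,-0.003,0],[-0.0014,0,-0.017,0.002,-0.003,0],[-0.0014,0,-0.021,0.002,-0.003,0],[-0.0014,0,-0.025,0.002,-0.003,0],[-0.0014,0,-0.028,0.002,-0.003,0],[-0.0014,0,-0.03,0.002,-0.003,0],[-0.0014,0,-0.03,0.002,-0.003,0]]]'; python3 -c "
from h import *
goto(542.9,0.5,350,24.5)
a=snap('scene','s5.png');cv2.imwrite('pics/s5z.png',cv2.resize(a[100:220,190:310],None,fx=5,fy=5,interpolation=cv2.INTER_CUBIC))"
```

```text
time: 17.45
tool_pos: [543.4, 0.4, 272.5]
tool_rot: [3.07, 0.668, 0.001]
ft_force: [-0.7, 1.2, -4.7]
gripper_width: 0.173
pos [5.434e+02 4.000e-01 2.725e+02] F [-0.71  1.23 -4.75] w 0.173 t 17.45 yaw 24.5
shift [-0.0003 -0.0003 -0.0775] turn [ 0.0002 -0.0008  0.0007]
```

View pics/s5z.png

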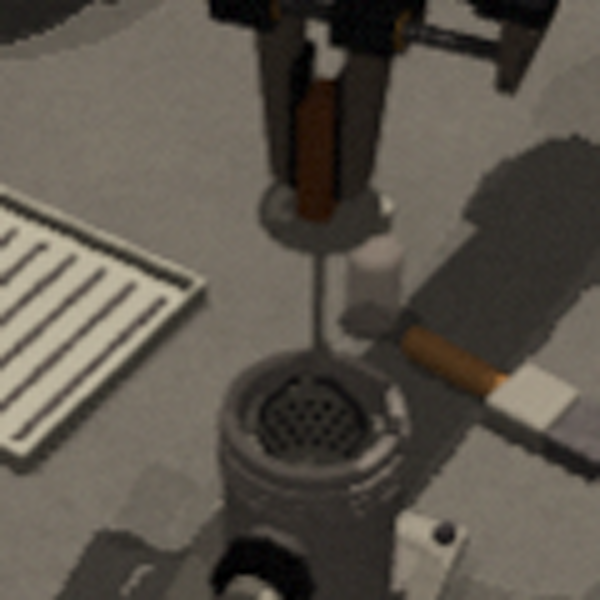

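The basket is inside the bore at crop (310,410), level and centred, with its perforated floor visible. Continuing up.

```bash
python3 -m crank '[[[-0.0003,0,-0.003,0,-0.001,0],[-0.0003,0,-0.009,0,-0.001,0],[-0.0003,0,-0.017,0,-0.001,0],[-0.0003,0,-0.026,0,-0.001,0],[-0.0003,0,-0.036,0,-0.001,0],[-0.0003,0,-0.046,0,-0.001,0],[-0.0003,0,-0.056,0,-0.001,0],[-0.0003,0,-0.066,0,-0.001,0],[-0.0003,0,-0.074,0,-0.001,0],[-0.0003,0,-0.078,0,-0.001,0]]]';python3 -m crank '[[[0,0,0,0,0,0],[0,0,0,0,0,0],[0,0,0,0,0,0]]]'; python3 -c "
from h import *
goto(542.9,0.5,350,24.5)
a=snap('scene','s6.png');cv2.imwrite('pics/s6z.png',cv2.resize(a[60:200,180:320],None,fx=4,fy=4,interpolation=cv2.INTER_CUBIC))"
```

```text
time: 18.5
tool_pos: [543.2, 0.3, 351.3]
tool_rot: [3.069, 0.667, 0.001]
ft_force: [0.2, 0.3, -4.5]
gripper_width: 0.17
time: 18.8
tool_pos: [543.0, 0.3, 350.8]
tool_rot: [3.07, 0.668, -0.0]
ft_force: [0.1, 0.0, -3.4]
gripper_width: 0.169
pos [5.430e+02 3.000e-01 3.508e+02] F [ 0.15  0.01 -3.41] w 0.169 t 18.8 yaw 24.5
shift [ 0.     -0.0003  0.0008] turn [0.0002 0.0003 0.0007]
```

View pics/s6z.png

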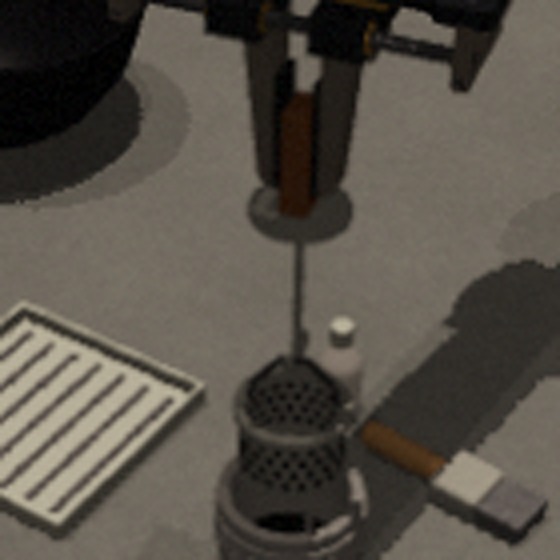

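```bash
python3 -m crank '[[[-0.0014,0.0027,0,0,0,0],[-0.0051,0.0097,0,0,0,0],[-0.0112,0.0212,0,0,0,0],[-0.02,0.038,0,0,0,0],[-0.031,0.0584,0,0,0,0],[-0.041,0.078,0,0,0,0],[-0.05,0.0947,0,0,0,0],[-0.056,0.1062,0,0,0,0],[-0.0596,0.1133,0,0,0,0],[-0.061,0.116,0,0,0,0]]]'; python3 -m crank '[[[0,0,0,0,0,0]]]'; python3 -c "
from h import *
goto(528,-262.7,350,24.5)"
```

```text
time: 19.85
tool_pos: [535.5, -131.6, 350.7]
tool_rot: [3.07, 0.666, -0.001]
ft_force: [-0.1, 0.0, -4.2]
gripper_width: 0.171
time: 19.95
tool_pos: [535.6, -131.3, 350.7]
tool_rot: [-3.07, -0.666, 0.001]
ft_force: [0.4, 0.4, -4.0]
gripper_width: 0.176
pos [ 535.6 -131.3  350.7] F [ 0.4   0.43 -3.99] w 0.176 t 19.95 yaw 24.5
shift [-0.0614  0.1164  0.0007] turn [-0.0003  0.0003 -0.0002]
```

```bash
python3 -m crank '[[[-0.0014,0.0027,0,0,0,0],[-0.0051,0.0097,0,0,0,0],[-0.0112,0.0212,0,0,0,0],[-0.02,0.038,0,0,0,0],[-0.031,0.0584,0,0,0,0],[-0.041,0.078,0,0,0,0],[-0.05,0.0947,0,0,0,0],[-0.056,0.1062,0,0,0,0],[-0.0596,0.1133,0,0,0,0],[-0.0614,0.1164,0,0,0,0]]]'; python3 -m crank '[[[0,0,0,0,0,0],[0,0,0.004,0,0,0],[0,0,0.012,0,0,0],[0,0,0.025,0,0,0],[0,0,0.04,0,0,0],[0,0,0.055,0,0,0],[0,0,0.07,0,0,0],[0,0,0.082,0,0,0],[0,0,0.09,0,0,0],[0,0,0.092,0,0,0]]]'; python3 -c "
from h import *
goto(528,-262.7,203.4,24.5)
a=snap('scene','s7.png');cv2.imwrite('pics/s7z.png',cv2.resize(a[60:220,110:270],None,fx=4,fy=4,interpolation=cv2.INTER_CUBIC))"
```

```text
time: 20.95
tool_pos: [527.8, -263.5, 350.5]
tool_rot: [-3.07, -0.665, 0.001]
ft_force: [-0.6, -0.6, -4.3]
gripper_width: 0.169
time: 21.95
tool_pos: [527.3, -263.3, 257.2]
tool_rot: [-3.069, -0.665, 0.003]
ft_force: [-0.2, 0.2, -3.7]
gripper_width: 0.173
pos [ 527.3 -263.3  257.2] F [-0.24  0.15 -3.7 ] w 0.173 t 21.95 yaw 24.4
shift [ 0.0009 -0.0002  0.0538] turn [-0.002   0.0014 -0.0011]
```

View pics/s7z.png

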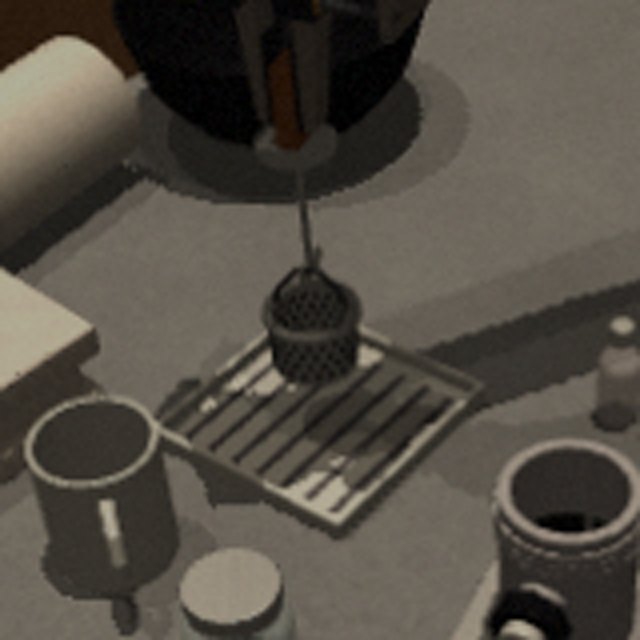

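```bash
python3 -m crank '[[[0.0005,0,0.003,-0.001,0.001,-0.001],[0.0009,0,0.009,-0.002,0.001,-0.001],[0.0009,0,0.017,-0.002,0.001,-0.001],[0.0009,0,0.025,-0.002,0.001,-0.001],[0.0009,0,0.033,-0.002,0.001,-0.001],[0.0009,0,0.040,-0.002,0.001,-0.001],[0.0009,0,0.045,-0.002,0.001,-0.001],[0.0009,0,0.048,-0.002,0.001,-0.001],[0.0009,0,0.048,-0.002,0.001,-0.001]]]'; python3 -c "
from h import *
goto(528,-262.7,203.4,24.5)"; python3 -m crank '[[[0,0,0.001,0,0,0],[0,0,0.002,0,0,0]]]';python3 -m crank '[[[0,0,0.001,0,0,0],[0,0,0.002,0,0,0]]]';python3 -m crank '[[[0,0,0.001,0,0,0],[0,0,0.002,0,0,0]]]'; python3 -c "
from h import *
goto(528,-262.7,203.4,24.5)"
```

```text
time: 22.9
tool_pos: [528.1, -262.8, 209.2]
tool_rot: [-3.07, -0.667, 0.0]
ft_force: [0.0, -0.1, -3.6]
gripper_width: 0.171
pos [ 528.1 -262.8  209.2] F [ 0.04 -0.09 -3.59] w 0.171 t 22.9 yaw 24.5
shift [-0.0001 -0.0002  0.0058] turn [-0.0001  0.0003 -0.    ]
time: 23.1
tool_pos: [528.4, -262.9, 207.5]
tool_rot: [3.07, 0.666, 0.0]
ft_force: [-0.1, -0.2, -3.4]
gripper_width: 0.171
time: 23.3
tool_pos: [528.4, -263.0, 205.6]
tool_rot: [3.069, 0.666, 0.001]
ft_force: [-0.2, -0.2, -3.8]
gripper_width: 0.172
time: 23.5
tool_pos: [528.6, -263.1, 203.7]
tool_rot: [3.069, 0.666, 0.001]
ft_force: [0.2, -0.6, -2.6]
gripper_width: 0.171
pos [ 528.6 -263.1  203.7] F [ 0.2  -0.56 -2.63] w 0.171 t 23.5 yaw 24.5
shift [-0.0004 -0.0006  0.0003] turn [ 0.0012 -0.0005 -0.    ]
```

```bash
python3 -m crank '[[[0,-0.0005,0.001,0,0,0],[0,-0.0005,0.002,0,0,0],[0,-0.0005,0.003,0,0,0],[0,-0.0005,0.003,0,0,0]]]'; python3 -c "
from h import *
goto(528,-262.7,169.4,24.5)"; python3 -m crank '[[[0,0,0.003,0,0,0],[0,0,0.007,0,0,0],[0,0,0.012,0,0,0],[0,0,0.018,0,0,0],[0,0,0.024,0,0,0],[0,0,0.028,0,0,0],[0,0,0.031,0,0,0],[0,0,0.031,0,0,0]]]';python3 -c "
from h import *
goto(528,-262.7,169.4,24.5)
a=snap('scene','s8.png');cv2.imwrite('pics/s8z.png',cv2.resize(a[80:200,120:240],None,fx=5,fy=5,interpolation=cv2.INTER_CUBIC))"
```

```text
time: 23.9
tool_pos: [528.4, -262.6, 200.7]
tool_rot: [3.069, 0.666, 0.001]
ft_force: [-0.2, 0.1, -1.2]
gripper_width: 0.173
pos [ 528.4 -262.6  200.7] F [-0.17  0.1  -1.21] w 0.173 t 23.9 yaw 24.5
shift [-0.0005 -0.0002  0.0313] turn [ 0.0013 -0.0006  0.    ]
time: 24.7
tool_pos: [528.2, -262.6, 169.1]
tool_rot: [3.07, 0.666, 0.0]
ft_force: [-0.3, -0.5, -1.3]
gripper_width: 0.17
pos [ 528.2 -262.6  169.1] F [-0.28 -0.53 -1.27] w 0.17 t 24.7 yaw 24.5
shift [-0.0002  0.     -0.0003] turn [ 0.0005 -0.      0.    ]
```

View pics/s8z.png

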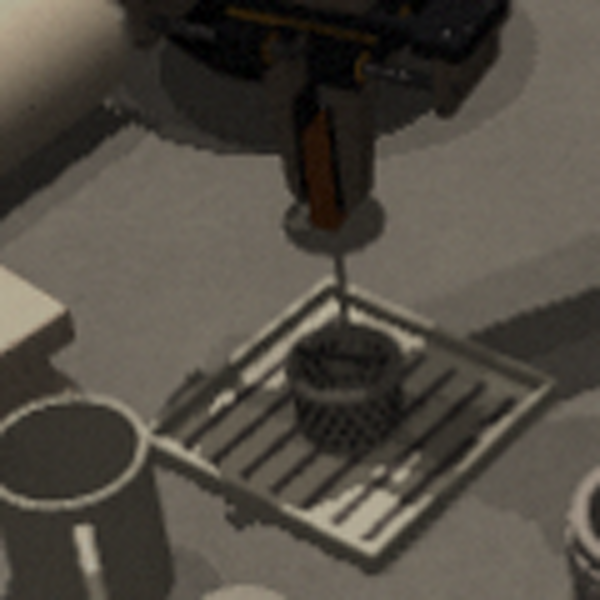

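Run:
```python
from h import *
a=cv2.imread('pics/s8.png')[130:175,168:213]
cv2.imwrite('pics/s8y.png',np.clip(cv2.resize(a,None,fx=12,fy=12,interpolation=cv2.INTER_CUBIC).astype(float)*2,0,255).astype(np.uint8))
s=arm.sense(); C=np.array([528.2+5.3,-262.6+2.4]); c,sn=np.cos(np.radians(24.5)),np.sin(np.radians(24.5))
for sg in(1,-1):
    for x,y,z in[(0,24.5,53),(sg*25,8,65),(sg*25,-8,65),(0,-24.5,53)]:
        print(sg,np.round((proj('scene',[C[0]+c*x-sn*y,C[1]+sn*x+c*y,z])-[168,130]+.5)*12))
```

```text
1 [341. 289.]
1 [224. 300.]
1 [162. 283.]
1 [152. 239.]
-1 [341. 289.]
-1 [320. 168.]
-1 [259. 152.]
-1 [152. 239.]
```

View pics/s8y.png

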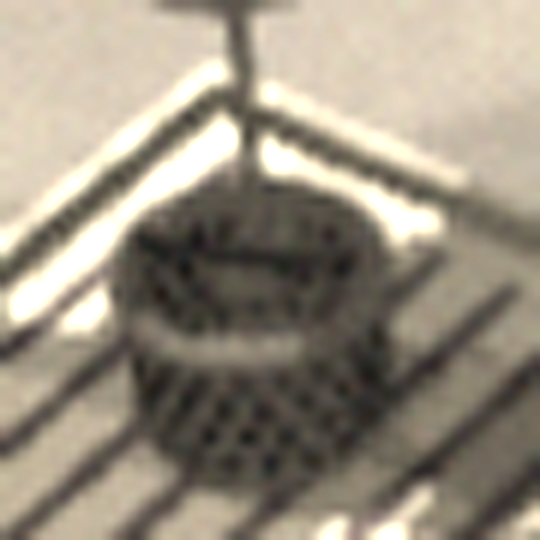

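The basket stands on the tray at (252,330) in this crop. No wire rises above its far rim, so the bail has dropped to the near (+x) side, clear of the hook. I'll lift the hook straight out slowly.

```bash
python3 -m crank '[[[-0.001,0,-0.002,0,0,0],[-0.002,0,-0.006,0,0,0],[-0.002,0,-0.012,0,0,0],[-0.002,0,-0.018,0,0,0],[-0.002,0,-0.024,0,0,0],[-0.002,0,-0.03,0,0,0],[-0.002,0,-0.034,0,0,0],[-0.002,0,-0.036,0,0,0]]]'; python3 -c "
from h import *
goto(528,-262.7,290,24.5)
a=snap('scene','s9.png');cv2.imwrite('pics/s9z.png',cv2.resize(a[80:200,120:240],None,fx=5,fy=5,interpolation=cv2.INTER_CUBIC))"
```

```text
time: 25.55
tool_pos: [526.8, -263.5, 206.2]
tool_rot: [3.069, 0.666, 0.002]
ft_force: [0.1, -0.8, -1.7]
gripper_width: 0.171
pos [ 526.8 -263.5  206.2] F [ 0.11 -0.78 -1.69] w 0.171 t 25.55 yaw 24.5
shift [ 0.0015 -0.0001 -0.0838] turn [ 0.0016 -0.0009  0.0001]
```

View pics/s9z.png

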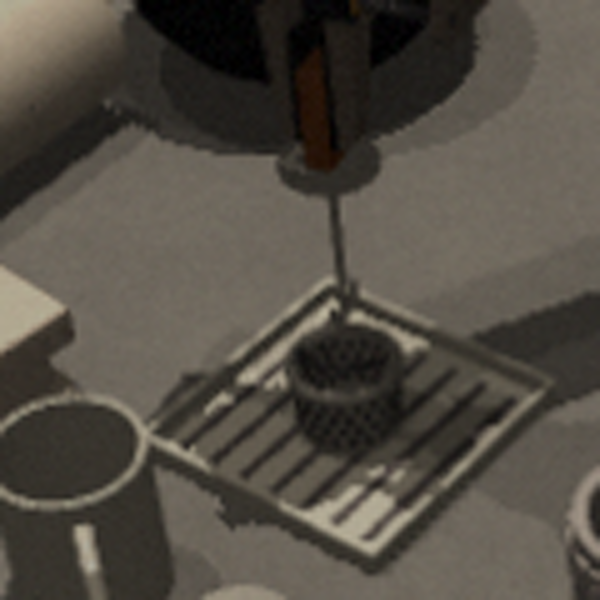

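The hook is free and the basket hasn't moved. Returning the hook.

```bash
python3 -m crank '[[[0,0,-0.01,0,0,0],[0,0,-0.03,0,0,0],[0,0,-0.055,0,0,0],[0,0,-0.08,0,0,0],[0,0,-0.095,0,0,0],[0,0,-0.1,0,0,0]]]'; python3 -c "
from h import *
goto(512.5,296,305,-14)"
```

```text
time: 26.2
tool_pos: [527.3, -263.6, 308.2]
tool_rot: [3.067, 0.666, 0.006]
ft_force: [0.5, 0.1, -1.8]
gripper_width: 0.171
pos [ 527.3 -263.6  308.2] F [ 0.53  0.07 -1.83] w 0.171 t 26.2 yaw 24.5
shift [ 0.2186 -0.5154  0.0017] turn [ 0.003  -0.004   0.6719]
```

```bash
python3 -m crank '[[[0.004,-0.009,0.001,0,0,0.03],[0.012,-0.028,0.001,0,0,0.07],[0.023,-0.055,0.001,0,0,0.13],[0.037,-0.087,0.001,0,0,0.2],[0.052,-0.122,0.001,0,0,0.27],[0.067,-0.158,0.001,0,0,0.34],[0.081,-0.192,0.001,0,0,0.4],[0.093,-0.22,0.001,0,0,0.45],[0.101,-0.239,0.001,0,0,0.48],[0.105,-0.248,0.001,0,0,0.5]]]'; python3 -c "
from h import *
goto(512.5,296,305,-14)"
```

```text
time: 27.2
tool_pos: [519.2, 8.3, 305.7]
tool_rot: [3.138, -0.109, 0.004]
ft_force: [0.0, 0.5, -2.3]
gripper_width: 0.17
pos [519.2   8.3 305.7] F [ 0.04  0.52 -2.32] w 0.17 t 27.2 yaw -4.0
shift [-2.670e-02 -2.865e-01  1.000e-04] turn [ 0.0014 -0.0028  0.1746]
```

```bash
python3 -m crank '[[[-0.001,-0.009,0,0,0,0.03],[-0.003,-0.03,0,0,0,0.07],[-0.0055,-0.06,0,0,0,0.1],[-0.009,-0.097,0,0,0,0.14],[-0.0126,-0.135,0,0,0,0.174],[-0.016,-0.175,0,0.001,-0.003,0.174],[-0.02,-0.214,0,0.001,-0.003,0.174],[-0.023,-0.248,0,0.001,-0.003,0.174],[-0.0257,-0.275,0,0.001,-0.003,0.174],[-0.0267,-0.286,0,0.001,-0.003,0.174]]]'; python3 -m crank '[[[0,0,0,0,0,0],[0,0,0,0,0,0]]]'; python3 -c "
from h import *
goto(512.5,296,139.4,-14)
a=snap('scene','s10.png');cv2.imwrite('pics/s10z.png',cv2.resize(a[150:310,300:460],None,fx=4,fy=4,interpolation=cv2.INTER_CUBIC))"
```

```text
time: 28.2
tool_pos: [511.0, 298.3, 304.0]
tool_rot: [3.119, -0.376, -0.004]
ft_force: [-0.5, -0.4, -1.8]
gripper_width: 0.171
time: 28.4
tool_pos: [510.9, 297.1, 303.2]
tool_rot: [3.117, -0.376, -0.006]
ft_force: [0.0, -0.9, -1.7]
gripper_width: 0.175
pos [510.9 297.1 303.2] F [ 0.   -0.92 -1.67] w 0.175 t 28.4 yaw -13.8
shift [0.0024 0.0004 0.1638] turn [0.002  0.0035 0.0042]
```

View pics/s10z.png

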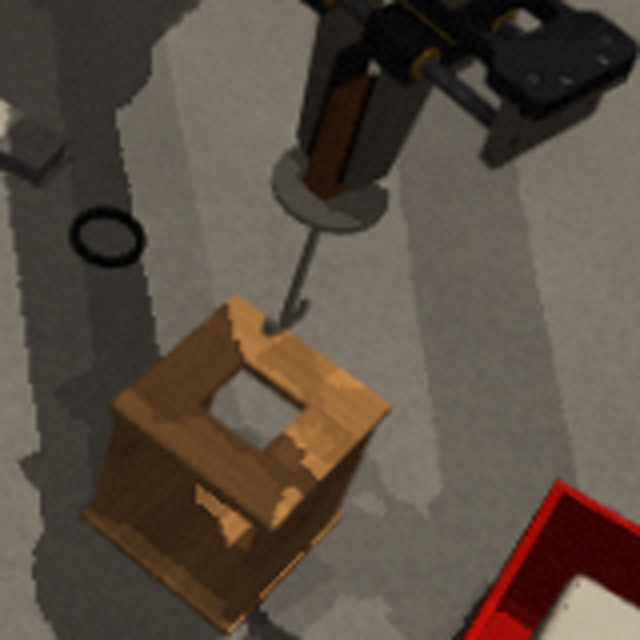

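Hook is above the hole and hangs true. Lowering to just above the plate.

```bash
python3 -m crank '[[[0.001,0,0.004,0.001,0.002,0.004],[0.0022,0.0004,0.012,0.002,0.0035,0.004],[0.0024,0.0004,0.02,0.002,0.0035,0.004],[0.0024,0.0004,0.026,0.002,0.0035,0.004],[0.0024,0.0004,0.028,0.002,0.0035,0.004],[0.0024,0.0004,0.028,0.002,0.0035,0.004]]]'; python3 -c "
from h import *
goto(512.5,296,139.4,-14)"; python3 -m crank '[[[0,0,0.005,0,0,0],[0,0,0.015,0,0,0],[0,0,0.03,0,0,0],[0,0,0.048,0,0,0],[0,0,0.066,0,0,0],[0,0,0.084,0,0,0],[0,0,0.1,0,0,0],[0,0,0.115,0,0,0],[0,0,0.124,0,0,0],[0,0,0.126,0,0,0]]]'; python3 -c "
from h import *
goto(512.5,296,139.4,-14)"
```

```text
time: 29.05
tool_pos: [513.2, 295.4, 275.0]
tool_rot: [3.118, -0.384, -0.0]
ft_force: [-0.5, -0.6, -1.6]
gripper_width: 0.172
pos [513.2 295.4 275. ] F [-0.54 -0.65 -1.64] w 0.172 t 29.05 yaw -14.1
shift [-0.0008 -0.0004  0.1356] turn [ 0.0005  0.     -0.0009]
time: 30.05
tool_pos: [512.7, 295.1, 147.6]
tool_rot: [3.117, -0.384, -0.003]
ft_force: [-0.9, 0.5, -1.7]
gripper_width: 0.178
pos [512.7 295.1 147.6] F [-0.88  0.55 -1.74] w 0.178 t 30.05 yaw -14.0
shift [-0.0004 -0.0008  0.0082] turn [ 0.0017  0.0016 -0.0007]
```

```bash
python3 -m crank '[[[-0.0004,-0.0008,0.002,0.0017,0.0016,0],[-0.0004,-0.0008,0.004,0.0017,0.0016,0],[-0.0004,-0.0008,0.006,0.0017,0.0016,0],[-0.0004,-0.0008,0.007,0.0017,0.0016,0],[-0.0004,-0.0008,0.007,0.0017,0.0016,0]]]'; python3 -m crank '[[[0,0,0.001,0,0,0],[0,0,0.001,0,0,0]]]'; python3 -m crank '[[[0,0,0.001,0,0,0],[0,0,0.001,0,0,0]]]';python3 -c "
from h import *
goto(512.5,296,139.4,-14)"
```

```text
time: 30.55
tool_pos: [512.5, 296.0, 140.7]
tool_rot: [-3.118, 0.384, -0.0]
ft_force: [0.1, -1.1, -2.2]
gripper_width: 0.173
time: 30.75
tool_pos: [512.6, 295.9, 139.8]
tool_rot: [-3.118, 0.384, -0.001]
ft_force: [-0.5, -0.4, -1.1]
gripper_width: 0.169
time: 30.95
tool_pos: [512.7, 296.0, 139.4]
tool_rot: [-3.118, 0.384, -0.001]
ft_force: [-1.1, -1.2, 4.0]
gripper_width: 0.171
pos [512.7 296.  139.4] F [-1.09 -1.21  4.03] w 0.171 t 30.95 yaw -14.1
shift [-0.0002  0.0001 -0.    ] turn [-0.0002 -0.0008 -0.0009]
```

Collar is seated (upward force 4 N). Release, then retreat.

```bash
python3 -m crank '[[[0,0,0,0,0,0],[0,0,0,0,0,0],[0,0,0,0,0,0],[0,0,0,0,0,0],[0,0,0,0,0,0],[0,0,0,0,0,0],[0,0,0,0,0,0],[0,0,0,0,0,0]]]' 100; python3 -m crank '[[[0,0,-0.005,0,0,0],[0,0,-0.02,0,0,0],[0,0,-0.045,0,0,0],[0,0,-0.08,0,0,0],[0,0,-0.12,0,0,0],[0,0,-0.15,0,0,0],[0,0,-0.17,0,0,0],[0,0,-0.17,0,0,0]]]';  python3 -c "
from h import *
goto(450,450,310,-14)"
```

```text
time: 31.75
tool_pos: [512.7, 296.0, 139.4]
tool_rot: [-3.118, 0.384, -0.001]
ft_force: [-0.4, -0.0, -0.3]
gripper_width: 0.848
time: 32.55
tool_pos: [513.8, 297.3, 314.0]
tool_rot: [-3.114, 0.383, -0.011]
ft_force: [0.9, 0.2, -0.5]
gripper_width: 1.004
pos [513.8 297.3 314. ] F [ 0.91  0.15 -0.53] w 1.004 t 32.55 yaw -14.0
shift [-0.0989 -0.1326  0.004 ] turn [-0.0052 -0.0065 -0.0007]
```

Run:
```python
from h import *
a=snap('scene','f1.png');b=snap('top','f2.png')
x=cv2.resize(a[120:320,130:410],None,fx=2.7,fy=2.7,interpolation=cv2.INTER_CUBIC);cv2.imwrite('pics/f1z.png',x)
```

```text
(no output)
```

View pics/f1z.png

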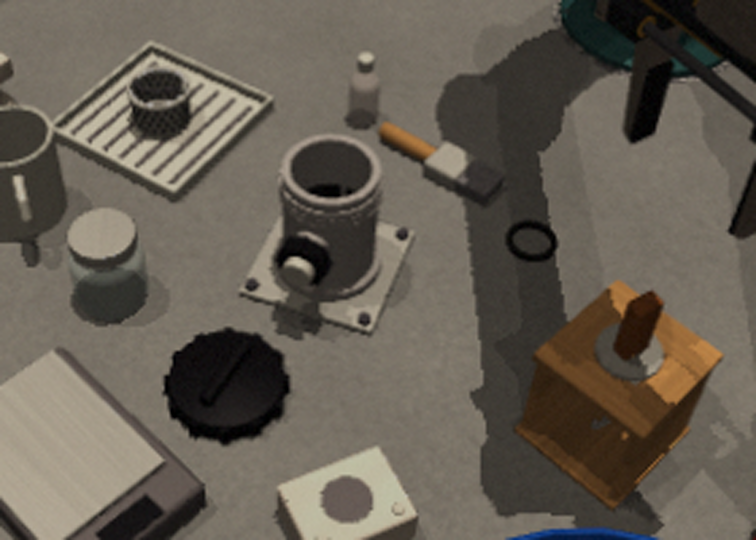

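View pics/f2.png

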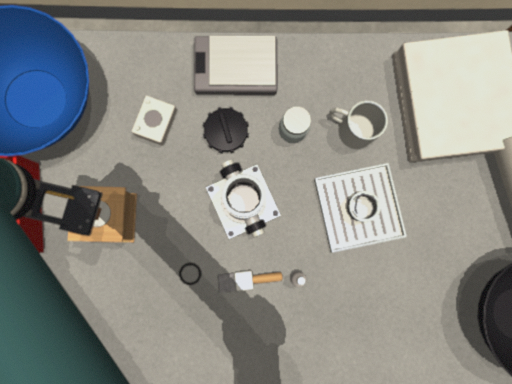

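The hook is seated upright in the stand, at (640,330) in the scene crop. The basket stands at (362,207) in the top view, at the tray's middle. The other things are where they were at the start.

```bash
python3 -c "
from h import *
p=onz('top',(362.5,206.5),49);print(np.round(p,1),'dist to tray',np.round(np.linalg.norm(p[:2]-[532.4,-260.7]),1))
arm.hand_in()"
```

```text
[ 531.9 -257.7   49. ] dist to tray 3.0
the job is handed in; nothing more can be done
```

The basket is out of the housing and standing upright on the draining tray, unhooked, and the hook is back in its stand. I handed the job in at about 32.7 s; no verdict is reported.

- **Catch:** I took the hook from its stand, lowered it into the cup and slid its toe out to the +x wall. The bail caught there on the first try.
- **Draw:** It came off the seal slowly and straight. The wrist showed at most about 16.5 N, or roughly 15 N without the hook's own weight. After about 25 mm it hung free.
- **Setting down:** I lowered it onto the tray in small steps. I saw no force spike, and the bail dropped clear of the hook by itself.
- **Last checks:**
  - The pictures show the basket upright, about 3 mm from the tray's middle.
  - The hook's collar is down on the stand's plate.
  - By eye, the other things on the bench have not moved.
  - The gripper is open and well above everything.

Two checks were off or weak. The toe met the cup wall about 1.3 mm later than I had calculated, which is within the camera calibration, and I allowed for it. The first pictures did not show clearly which side the bail had fallen to; the catch on the +x side settled it.

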